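# Gauge the ringed spot on a furnace tube

## Task

The coating of the furnace tube lying on the V-rests has to be checked at the white-ringed spot, which is hidden under the half-round heat guard. Lift the guard off by its black bar and stand it upright, gently, on the black rubber mat; then take the yellow gauge out of its stand and hold its probe on the tube inside the ring, square to the tube wall there, pressing lightly so that the brass spring sleeve is about half-way in. Finish while still holding the gauge steady like that; do not roll the tube or disturb the crucible, plug, spanner and bottle.

Things in the scene. Friction and masses are not known exactly. Their poses are not given: they have to be found in the camera images.
- rests: Fixed cradle (footplate 100 x 360 mm) with two V-rests that carry the furnace tube. Origin on the bench under the tube's middle; y runs along the tube, z up. Tube: axis 80 mm above the bench, 60 mm in diameter, 440 mm long (220 each way), a flange 90 mm in diameter at its +y end. V-rests at y = +150 and -150 mm, reaching 48 mm either side of the axis.
- spot (a point): Centre of the white ring (inner diameter 26 mm, dot in the middle) on the dark tube's surface, half-way along it; hidden under the guard at first. z is the outward normal of the tube wall, y runs along the tube. The tube lies rolled, so z leans up to 26 degrees from vertical to either side of the tube. About 17 N sideways on its surface would roll the tube in its rests.
- guard_bar (a point): Middle of the guard's black bar handle: 13 mm thick, 98 mm long (along y), 72 mm clear between its posts. Aluminium guard 120 mm long (y), 99 mm wide (x), 0.2 to 0.45 kg, z up: its feet are 87 mm and its shell's top 34 mm below this point. At first it sits loose astride the tube, this point 155 mm above the bench; lift it over 45 mm for the feet to clear the tube's top.
- mat: Black rubber mat, fixed, 160 (x) x 200 (y) x 3 mm, on the bench, left or right in front of the tube. Origin at the centre of its underside, z up.
- stand: Grey fixed stand of the gauge, left or right in front of the tube (the mat is on the other side): footplate 90 x 100 mm, pocket 42 (x) x 60 mm (y) outside, its rim 62 mm above the bench. Origin on the bench under its centre; its axes are those of the gauge in it.
- gauge_mid (a point): Centre of the yellow gauge's housing: 28 mm (x, screen at -x) x 46 mm (y) x 80 mm (z), 0.12 to 0.22 kg. It starts upright in the stand, this point 88 mm above the bench, its lowest 14 mm in the pocket with 2 mm play; it draws straight up (60 mm frees the probe). Probe on the axis along -z: steel neck to 64 mm below this point, then the brass sleeve. It may be turned any way about its axis.
- probe_tip (a point): Centre of the flat end of the gauge's brass sleeve (12 mm in diameter), 74 mm below gauge_mid along the gauge's axis when the sleeve is free.
- sleeve (a joint): How far the brass sleeve is pushed into the probe's neck, in m: 0 free, 0.007 fully in. Spring: 1 N to start moving, about 3 N half-way, about 5 N fully in; beyond that it is rigid.
- crucible: White ceramic crucible with lid, 54 mm in diameter, 53 mm high, loose on the bench between robot and tube. Leave it alone. Origin at the centre of its underside.
- plug: Cream ceramic tube plug with a steel stud, 51 mm in diameter, 67 mm high, standing on the bench beyond the tube. Leave it alone. Origin at the centre of its underside.
- spanner: Steel spanner 170 mm long, lying flat on the bench beyond the tube. Leave it alone.
- bottle: White plastic bottle with red cap, 64 mm in diameter, 150 mm high, standing on the bench beyond the tube. Leave it alone. Origin at the centre of its underside.
There are look-alikes about, which are no part of the job. What is shaped like the part that bears gauge_mid but blue is not meant. Of the things that look like the part that bears guard_bar, the larger one is meant.

How it is judged:
On the way, in this order (a step that is already met when the one before it is completed fails the run):
1. the guard stands upright on the mat, let go and at rest (contact force between guard and mat above 0.5 N and x of guard_bar in the frame of mat between -0.05 and 0.05 m and y of guard_bar in the frame of mat between -0.07 and 0.07 m and angle between guard_bar's own z axis and vertical below 0.1 rad and contact force between the fingers and guard below 0.05 N and linear speed of guard below 0.02 m/s), for 0.2 s.
2. the gauge is gripped and drawn out of its stand (z of gauge_mid in the frame of stand above 0.125 m and contact force between the fingers and gauge above 1 N), for 0.1 s.
At the end, for the whole second after the job is handed in: Gauge gripped, carried by the fingers alone, still; probe tip within 7 mm of the ring centre, axis within 7 degrees of the tube normal, sleeve 1.3 to 6 mm in, 1 to 8 N. Guard upright on the mat, its bar within 50 mm (x) and 70 mm (y) of the mat centre (distance between probe_tip and spot below 0.007 m and angle between the z axis of gauge_mid and the z axis of spot, either way round below 0.12 rad and value of joint sleeve between 0.0013 and 0.006 m and contact force between gauge and tube between 1 and 8 N and contact force between the fingers and gauge above 1 N and linear speed of gauge below 0.01 m/s and contact force between gauge and stand below 0.05 N and contact force between guard and mat above 0.5 N and x of guard_bar in the frame of mat between -0.05 and 0.05 m and y of guard_bar in the frame of mat between -0.07 and 0.07 m and angle between guard_bar's own z axis and vertical below 0.1 rad and linear speed of guard below 0.02 m/s); the arm keeps its last pose, push and grip.
It fails at once if the tube is rolled or shoved: the spot moves more than 5 mm (distance of spot from where it was at the start of the episode above 0.005 m).
It fails at once if the gauge is rammed on the tube with more than 20 N (contact force between gauge and tube above 20 N).
It fails at once if a bystander is moved more than 20 mm or tipped (distance of any of crucible, plug, spanner, bottle from where it was at the start of the episode above 0.02 m or angle between any of crucible, plug, bottle's own z axis and vertical above 0.5 rad).
It fails at once if the guard is slammed on the mat with over 60 N (contact force between guard and mat above 60 N).
It fails at once if the guard is dropped: it moves faster than 0.4 m/s while not gripped (contact force between the fingers and guard below 0.05 N and linear speed of guard above 0.4 m/s).
It also fails if it takes over 58 s, if anything falls off the work surface, if the arm or the gripper's body presses on something with over 40 N, if the wrist force passes 120 N, or if a joint passes its speed limit or range.

## Robot

A 6-joint arm with a two-finger parallel gripper is mounted at the origin on the work surface. World frame = base frame: x ahead of the robot, y to its left, z up, the work surface at z = 0. Lengths are in m, angles in rad, forces in N, time in s.
With the tool pointing down it reaches from about 0.25 to 0.725 m from the base axis. Payload 4 kg.
Tool frame: the origin (TCP) lies midway between the tips of the shut fingers; the grasp point (between the pads) lies 19 mm behind it; y points along the fingers, z is the direction in which the jaws open and shut, and the axes are right-handed (so a half turn about y gives the same grasp; the last joint's range is limited). The gripper opens to 85 mm and grips with 20 to 120 N. Pads are 22 mm wide; open, the fingers measure 114 mm over their backs; the gripper's body (76 mm by 85 mm) begins 54 mm behind the grasp point. The pads swing forward as they close: fully open they stand 13 mm farther back than shut.
Start: joints at [-1.232, 0.241, 0.005, 1.335, 0, 1.571], TCP at [0.166, -0.472, 0.231] pointing down, gripper open.
Joint ranges: [-2.72, 2.72], [-1.05, 1.87], [-1.09, 1.28], [-1.99, 2.15], [-1.42, 1.44], [-3.14, 3.14]. Speed limits (rad/s): [2.79, 2.79, 3.14, 3.14, 3.14, 3.14].

## Interface

Orientations are given as a unit quaternion [x, y, z, w].
In Python, from workcell import bot gives the robot as it stands. The module is installed in compiled form; this text tells all that it offers.
- The arm moves only by the shell command python3 -m handwheel 'ROWS' [OPENING]. ROWS is JSON, a list of rows, each a list of 6 numbers: the shift along the tool's x, y, z in units of 25 mm (1.0 is 25 mm), then the turn, a rotation vector about the tool's x, y, z in units of 10 degrees (1.0 is 10 degrees). A call has exactly 5 rows; each row is the pose to reach, as a shift and turn from the pose commanded when the call began, along the tool's axes at that moment; what a row does not reach only later rows make up. A row lasts 1/8 s, in which the tool goes at most 62.5 mm and 10.7 degrees, less where a joint would pass 70% of its speed; a pose out of reach is approached as far as the arm can. A call with a gripper value outside its range is refused whole. OPENING is the gripper command: -1 is shut, 1 is fully open, values between are in proportion, set as the call begins (- or left out, the last holds). The fingers move at their own pace and stop on an object; the grip force is fixed at half the most. Time passes only in rows, so rows that repeat a pose let the fingers close, or fill a call up. It gives the time, the measured TCP pose, the force and the opening at its end, in the units of the state.
- bot.get_obs(): the state, without advancing time (a new reading comes with each control period).
- bot.camera(name): name is "side" or "top"; returns a dict with "color" (400x640x3 uint8, red, green, blue), "fx", "fy", "cx", "cy" (pixels), "rvec" (rotation vector, rad) and "tvec" (3), from world to camera coordinates, as OpenCV has them. Camera axes: x right, y down, z forward; pixel columns grow to the right and rows downward; lengths in m; the calibration is good to about 2 mm. A picture is of the moment at which its call begins. There is no depth.
- bot.job_done(): hands the job in, once; it reports no verdict.
The state is a dict: "clock": time; "joint_pos": joint angles; "joint_vel": joint speeds; "tau": joint torques, N m; "eef_pos": TCP position; "tool_rot": TCP orientation; "ft_force": force on the tool from outside, world axes, zero at the start; "ft_torque": the same for the moment, N m; "grip_width": finger opening in m.
Only numpy, scipy, OpenCV 4.12 (cv2) and the standard library are available. Lean on these libraries where they do the work, as an engineer would, in place of code of your own. Each camera call takes 0.05 s, during which the arm holds its last target.

## Working session

There is one attempt and no reset: what is moved stays moved. The work goes in short steps, Python scripts to look and compute and a shell command to move; the robot and the scene stay as the last step left them, time stands still between calls to the robot, and variables do not carry over. Pictures are saved under pics/ and viewed, and the job is handed in when it is done.

```bash
mkdir -p pics; ls
python3 - <<'E'
from workcell import bot
import cv2,json
o=bot.get_obs()
for k,v in o.items(): print(k,v)
for n in("side","top"):
    c=bot.camera(n); cv2.imwrite(f"pics/{n}0.png",c["color"][:,:,::-1]); print(n,[c[k] for k in("fx","fy","cx","cy","rvec","tvec")])
E
```

```text
pics
clock 0.0
joint_pos [-1.23198506e+00  2.41417405e-01  3.72080012e-03  1.33520080e+00
  3.22869038e-06  1.57080220e+00]
joint_vel [-0.00100545  0.00012454 -0.00116668  0.00193685 -0.00252294 -0.00016376]
tau [ 4.06084955e-04 -3.72319221e+01  2.52408260e+01  1.71074364e-02
  9.18118599e-05  5.12269011e-06]
eef_pos [ 0.16597313 -0.47097647  0.23040944]
tool_rot [-0.11933775  0.69771702 -0.69625222  0.11908951]
ft_force [-0.3103761  -0.4189279   0.42296965]
ft_torque [ 0.05239814  0.00452776 -0.02120231]
grip_width 0.08588227781541966
side [376.9724997588775, 376.9724997588775, 314.75117295859525, 202.12469117709725, array([ 0.65059873, -2.41304957,  1.41106418]), array([0.48524292, 0.27133631, 0.81367012])]
top [448.6693824225658, 448.6693824225658, 310.57298300280024, 200.57554809292014, array([ 2.14431701, -2.11987118,  0.21862252]), array([-0.05092675,  0.57494428,  1.09127982])]
```

View pics/side0.png

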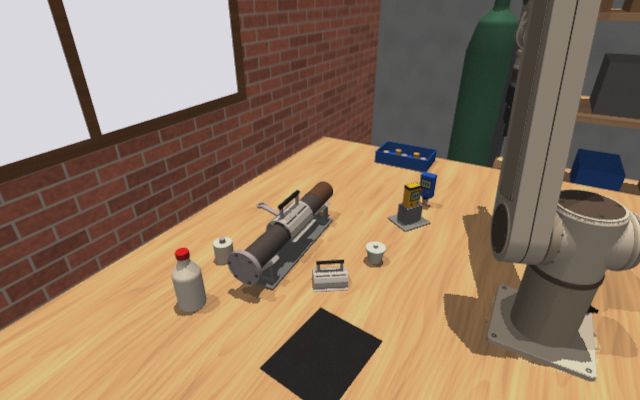

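View pics/top0.png

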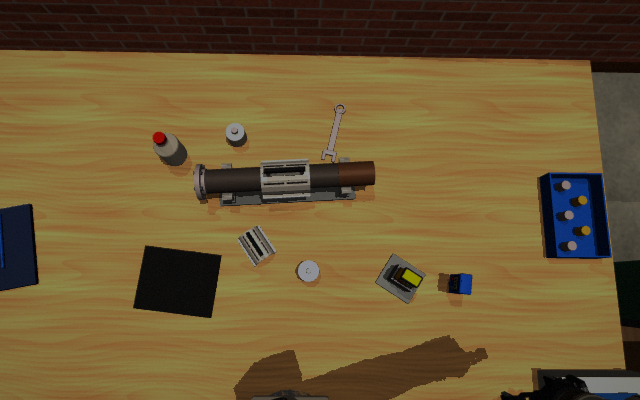

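```bash
cat > h.py <<'E'
import numpy as np,cv2
from workcell import bot
from scipy.spatial.transform import Rotation as R
class Cam:
    def __init__(s,n):
        c=bot.camera(n); s.im=np.ascontiguousarray(c["color"][:,:,::-1])
        s.K=np.array([[c["fx"],0,c["cx"]],[0,c["fy"],c["cy"]],[0,0,1.]])
        s.rv=np.array(c["rvec"],float);s.t=np.array(c["tvec"],float); s.Rm=R.from_rotvec(s.rv).as_matrix(); s.C=-s.Rm.T@s.t
    def ray(s,p):
        d=s.Rm.T@np.linalg.inv(s.K)@np.array([p[0],p[1],1.]); return d/np.linalg.norm(d)
    def on(s,p,z):
        d=s.ray(p); return s.C+d*(z-s.C[2])/d[2]
    def proj(s,X):
        return cv2.projectPoints(np.array(X,float).reshape(-1,1,3),s.rv,s.t,s.K,None)[0][:,0]
def tri(a,pa,b,pb):
    da,db=a.ray(pa),b.ray(pb)
    l=np.linalg.lstsq(np.c_[da,-db],b.C-a.C,rcond=None)[0]
    A=a.C+l[0]*da;B=b.C+l[1]*db; return (A+B)/2,np.linalg.norm(A-B)
def crop(im,x0,y0,x1,y1,f,name):
    cv2.imwrite("pics/"+name,cv2.resize(im[y0:y1,x0:x1],None,fx=f,fy=f,interpolation=cv2.INTER_CUBIC))
E
python3 - <<'E'
import cv2
from h import crop
t=cv2.imread("pics/top0.png");s=cv2.imread("pics/side0.png")
crop(t,180,140,390,220,3.8,"t_tube.png"); crop(t,360,240,490,320,6,"t_stand.png"); crop(s,220,170,350,300,4.5,"s_tube.png"); crop(s,370,160,450,240,7,"s_stand.png")
E
```

```text
(no output)
```

View pics/t_tube.png

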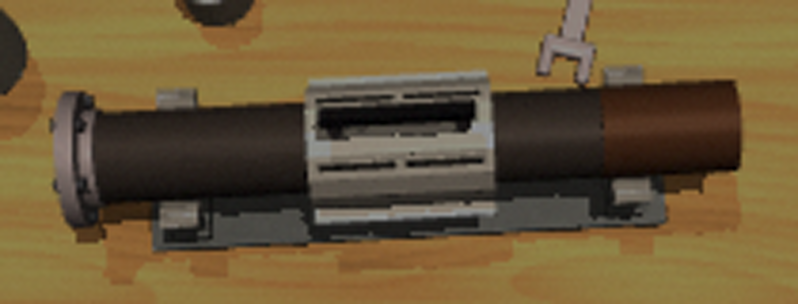

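View pics/t_stand.png

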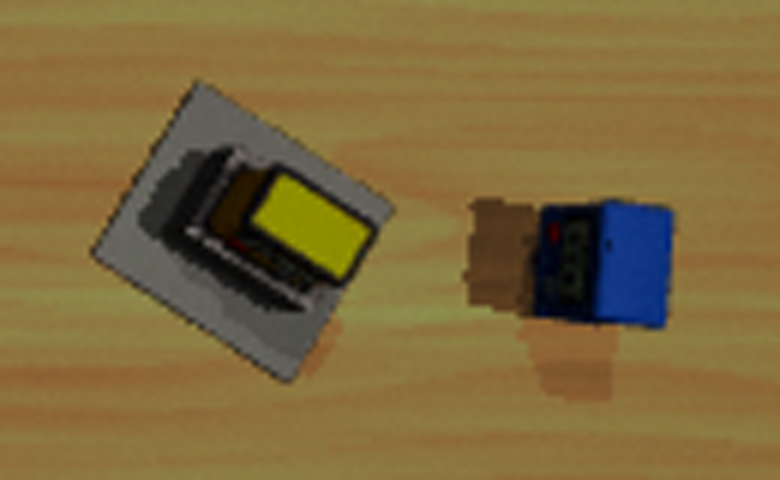

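View pics/s_tube.png

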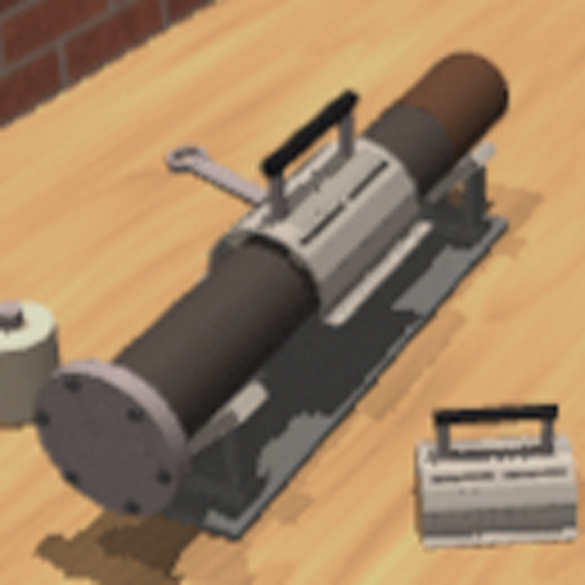

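View pics/s_stand.png

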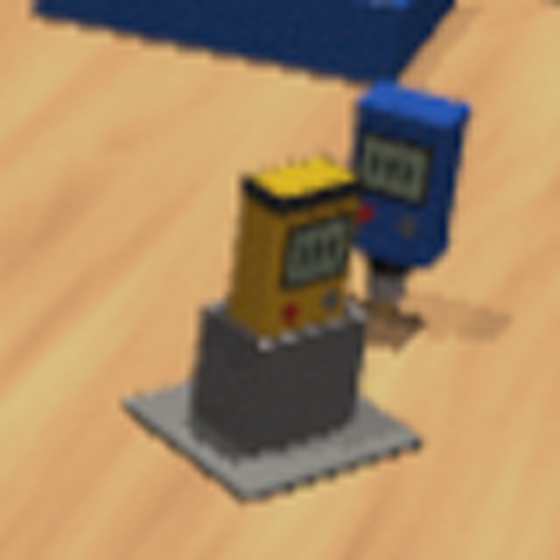

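```bash
cat > m1.py <<'E'
from h import *
T=Cam("top");S=Cam("side")
print("C",T.C,S.C)
def comp(mask,x0,y0,x1,y1):
    m=np.zeros_like(mask);m[y0:y1,x0:x1]=mask[y0:y1,x0:x1]
    n,l,st,c=cv2.connectedComponentsWithStats(m.astype(np.uint8))
    i=1+np.argmax(st[1:,4]); return (l==i).astype(np.uint8),st[i],c[i]
def rect(m):
    cs,_=cv2.findContours(m,cv2.RETR_EXTERNAL,cv2.CHAIN_APPROX_NONE);c=max(cs,key=cv2.contourArea)
    return cv2.minAreaRect(c)
hsv=cv2.cvtColor(T.im,cv2.COLOR_BGR2HSV);hs=cv2.cvtColor(S.im,cv2.COLOR_BGR2HSV)
# mat
m,st,c=comp(hsv[...,2]<45,120,235,240,330); r=rect(m);print("mat px",st,r)
P=np.array([T.on(p,0.003) for p in cv2.boxPoints(r)]);print("mat",P[:,:2].round(4).tolist(),P.mean(0)); print([np.linalg.norm(P[i]-P[i-1]).round(4) for i in range(4)])
e=P[1]-P[0];print("edge ang",np.degrees(np.arctan2(e[1],e[0])))
# gauge top
m,st,c=comp((hsv[...,0]>20)&(hsv[...,0]<35)&(hsv[...,1]>200)&(hsv[...,2]>120),370,250,430,305);r=rect(m);print("yel",st,r)
P=np.array([T.on(p,0.128) for p in cv2.boxPoints(r)]);print("gauge",P[:,:2].round(4).tolist(),P.mean(0),[np.linalg.norm(P[i]-P[i-1]).round(4) for i in range(4)])
for i in(0,1):
    e=P[i+1]-P[i];print("edge",np.degrees(np.arctan2(e[1],e[0])),np.linalg.norm(e))
# stand plate corners from top crop (manual)
q=[(198,80),(396,210),(289,383),(92,254)]
P=np.array([T.on((360+a/6,240+b/6),0.004) for a,b in q]);print("plate",P[:,:2].round(4).tolist(),P.mean(0),[np.linalg.norm(P[i]-P[i-1]).round(4) for i in range(4)])
# bar
m,st,c=comp(hs[...,2]<60,275,185,302,215);print("bar side",st,c,rect(m))
m2,st,c2=comp(hsv[...,2]<45,258,155,312,185);print("bar top",st,c2,rect(m2))
print(tri(T,c2,S,c), "top@155",T.on(c2,.155),"side@155",S.on(c,.155))
# cross: bar ends
for a in [(280,206.5),(298,191)]: print("side end@.158",S.on(a,.158))
# tube ends from top: silhouette edges, crop scale 3.8 offset 180,140
E
python3 m1.py
```

```text
C [ 0.36354063 -0.02453696  1.17952628] [0.1227244  0.74126577 0.63765738]
mat px [ 134  246   87   72 4922] ((177.03424072265625, 281.23590087890625), (79.75860595703125, 63.63425064086914), 7.386042594909668)
mat [[0.3029, 0.4013], [0.4628, 0.3933], [0.4386, 0.1871], [0.2794, 0.2003]] [0.37092068 0.29551855 0.003     ]
[np.float64(0.2024), np.float64(0.1601), np.float64(0.2077), np.float64(0.1598)]
edge ang -2.862066170630004
yel [403 270  18  16 148] ((411.42303466796875, 277.1153564453125), (16.91835594177246, 8.59785270690918), 33.6900634765625)
gauge [[0.3863, -0.257], [0.4028, -0.2686], [0.3816, -0.3008], [0.3652, -0.2891]] [ 0.38395952 -0.27886123  0.128     ] [np.float64(0.0384), np.float64(0.0202), np.float64(0.0385), np.float64(0.0202)]
edge -35.06072233003911 0.02021534998118952
edge -123.41075160151115 0.03852802341754207
plate [[0.4473, -0.2624], [0.3921, -0.3471], [0.3186, -0.2983], [0.3721, -0.2147]] [ 0.38252746 -0.28063036  0.004     ] [np.float64(0.089), np.float64(0.1011), np.float64(0.0882), np.float64(0.0992)]
bar side [279 191  20  18  82] [288.3902439  199.57317073] ((288.68145751953125, 199.70936584472656), (3.7784454822540283, 25.491910934448242), 49.08561706542969)
bar top [264 167  41  10 234] [283.87179487 170.06837607] ((284.0554504394531, 171.16404724121094), (8.133641242980957, 40.2401237487793), 87.27368927001953)
(array([0.62946014, 0.02126912, 0.15413202]), np.float64(0.001291466767983574)) top@155 [0.62863824 0.02093653 0.155     ] side@155 [0.62927049 0.02261515 0.155     ]
side end@.158 [0.62427002 0.06819569 0.158     ]
side end@.158 [ 0.63044236 -0.02665611  0.158     ]
```

```bash
cat >> h.py <<'E'
def state():
    o=bot.get_obs(); return o,np.array(o["eef_pos"]),R.from_quat(o["tool_rot"])
def goto(p,Rt=None):
    """print shift & turn in units from current pose"""
    o,p0,R0=state(); d=R0.inv().apply(np.array(p)-p0)/.025
    rv=np.zeros(3) if Rt is None else (R0.inv()*Rt).as_rotvec()/np.radians(10)
    print("pos",p0.round(4),"axes y",R0.as_matrix()[:,1].round(3),"z",R0.as_matrix()[:,2].round(3),"j",np.round(o["joint_pos"],2),"w",round(o["grip_width"],4),"F",np.round(o["ft_force"],2),"t",round(o["clock"],2))
    print("SHIFT",d.round(3).tolist(),"TURN",rv.round(3).tolist())
def down(yaw): # tool y down, tool z along world yaw deg
    a=np.radians(yaw);z=np.array([np.cos(a),np.sin(a),0]);y=np.array([0,0,-1.]);return R.from_matrix(np.c_[np.cross(y,z),y,z])
E
python3 - <<'E'
from h import *
for y in(3.7,183.7): goto([.629,.0215,.25],down(y))
T=Cam("top")
hsv=cv2.cvtColor(T.im,cv2.COLOR_BGR2HSV)
m=((hsv[...,2]<45)*1).astype(np.uint8);m[:, :120]=0;m[:,240:]=0;m[:235]=0;m[330:]=0
cs,_=cv2.findContours(m,0,1);c=max(cs,key=cv2.contourArea);q=cv2.approxPolyDP(c,4,True)[:,0];P=np.array([T.on(p,.003) for p in q]);print(q.tolist(),P[:,:2].round(3).tolist(),P.mean(0))
# tube edges: dark/brown tube silhouette from top crop (manual px) 
for (a,b) in [((110,112),(735,83)),((110,195),(735,168))]:
    print([T.on((180+u/3.8,140+v/3.8),.08).round(4).tolist() for u,v in(a,b)])
for n,p,z in [("decoy",(257,246),.03),("crucible",(308,270),.053),("blue",(461,284),.1),("flange",(198,182),.08)]: print(n,T.on(p,z).round(3))
E
```

```text
pos [ 0.166  -0.4712  0.2307] axes y [-0.     0.001 -1.   ] z [ 0.332 -0.943 -0.001] j [-1.23  0.24  0.    1.34 -0.    1.57] w 0.0856 F [ 0.07 -1.43  0.33] t 0.2
SHIFT [-24.016, -0.755, -12.434] TURN [0.007, -7.429, -0.005]
pos [ 0.166  -0.4712  0.2307] axes y [-0.     0.001 -1.   ] z [ 0.332 -0.943 -0.001] j [-1.23  0.24  0.    1.34 -0.    1.57] w 0.0856 F [ 0.07 -1.43  0.33] t 0.2
SHIFT [-24.016, -0.755, -12.434] TURN [0.005, 10.571, 0.007]
[[145, 246], [134, 307], [210, 317], [220, 255]] [[0.459, 0.384], [0.305, 0.4], [0.282, 0.207], [0.438, 0.189]] [0.37084215 0.29491848 0.003     ]
[[0.6468, 0.2126, 0.08], [0.6729, -0.2027, 0.08]]
[[0.5907, 0.2097, 0.08], [0.6147, -0.2018, 0.08]]
decoy [0.46  0.091 0.03 ]
crucible [ 0.4   -0.04   0.053]
blue [ 0.369 -0.404  0.1  ]
flange [0.614 0.238 0.08 ]
```

```bash
python3 -m handwheel '[[-1.5,-0.2,-0.8,0,-0.5,0],[-3.5,-0.4,-1.8,0,-1.2,0],[-5.5,-0.6,-2.8,0,-2.0,0],[-7.5,-0.75,-3.9,0,-2.7,0],[-9.0,-0.75,-4.7,0,-3.2,0]]' 1
python3 - <<'E'
from h import *
goto([.629,.0215,.25],down(3.5))
E
```

```text
clock: 0.88
eef_pos: [0.3406, -0.2843, 0.2504]
tool_rot: [0.308, -0.636, 0.637, -0.308]
ft_force: [-0.4, -0.0, -0.3]
grip_width: 0.0856
pos [ 0.3406 -0.2843  0.2504] axes y [ 0.001 -0.    -1.   ] z [ 0.784 -0.62   0.001] j [-0.7   0.12 -0.09  1.36  0.    1.54] w 0.0856 F [-0.38 -0.05 -0.27] t 0.88
SHIFT [-16.751, 0.022, 1.458] TURN [-0.005, -4.184, 0.001]
```

```bash
python3 -m handwheel '[[-2,0,0.2,0,-0.7,0],[-4.2,0,0.4,0,-1.5,0],[-6.4,0,0.6,0,-2.3,0],[-8.6,0,0.8,0,-3.1,0],[-10.5,0,0.9,0,-4.2,0]]' -
python3 - <<'E'
from h import *
goto([.629,.0215,.25],down(3.5))
E
```

```text
clock: 1.5
eef_pos: [0.5218, -0.0932, 0.2499]
tool_rot: [0.515, -0.484, 0.484, -0.515]
ft_force: [0.2, -0.4, 0.2]
grip_width: 0.0853
pos [ 0.5218 -0.0932  0.2499] axes y [-0. -0. -1.] z [ 0.998  0.062 -0.   ] j [-0.18  0.29  0.12  1.4  -0.    1.33] w 0.0853 F [ 0.17 -0.43  0.17] t 1.5
SHIFT [-4.313, -0.006, 4.562] TURN [0.0, 0.004, 0.001]
```

```bash
python3 -m handwheel '[[-1.3,0,1.4,0,0,0],[-2.6,0,2.8,0,0,0],[-3.7,0,3.9,0,0,0],[-4.3,0,4.56,0,0,0],[-4.3,0,4.56,0,0,0]]' 0.2
python3 - <<'E'
from h import *
goto([.629,.0215,.137],down(3.5))
S=Cam("side");T=Cam("top");crop(S.im,200,60,400,260,3,"s1.png");crop(T.im,180,100,390,240,3.5,"t1.png")
E
```

```text
clock: 2.12
eef_pos: [0.6291, 0.0202, 0.2489]
tool_rot: [0.514, -0.486, 0.485, -0.514]
ft_force: [-0.3, -0.4, 0.1]
grip_width: 0.0513
pos [0.6291 0.0202 0.2489] axes y [-0.001 -0.    -1.   ] z [ 0.998  0.057 -0.001] j [0.03 0.51 0.44 1.5  0.   1.55] w 0.0513 F [-0.33 -0.44  0.11] t 2.12
SHIFT [-0.053, 4.477, 0.004] TURN [0.007, -0.021, -0.0]
```

View pics/s1.png

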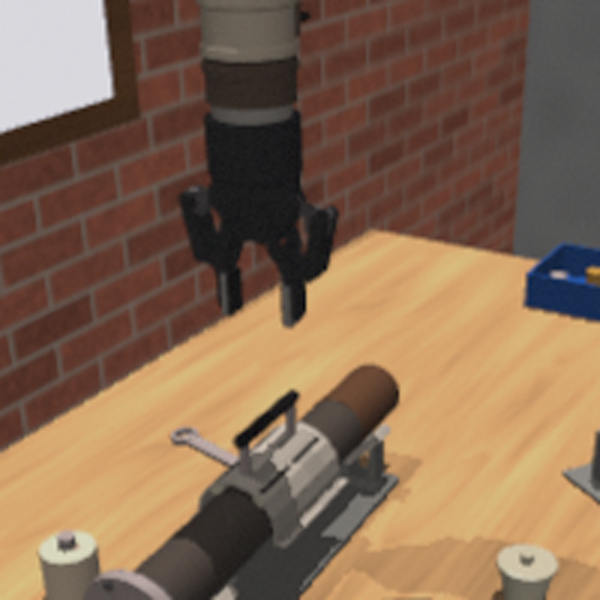

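The open gripper hangs above the bar (bar at about full-frame pixel (289,200)) with the jaws on either side. Next I descend.

```bash
python3 -m handwheel '[[0,0.9,0,0,0,0],[-0.05,2.0,0,0,0,0],[-0.05,3.2,0,0,0,0],[-0.05,4.1,0,0,0,0],[-0.05,4.45,0,0,0,0]]' -
python3 - <<'E'
from h import *
goto([.629,.0215,.137],down(3.5))
S=Cam("side");crop(S.im,200,100,400,260,3.5,"s2.png")
E
```

```text
clock: 2.85
eef_pos: [0.6269, 0.0189, 0.1376]
tool_rot: [0.514, -0.487, 0.486, -0.512]
ft_force: [-0.8, 0.2, 1.0]
grip_width: 0.0515
pos [0.6269 0.0189 0.1376] axes y [-0.003 -0.    -1.   ] z [ 0.999  0.054 -0.003] j [ 0.03  0.54  0.21  1.24 -0.    1.55] w 0.0515 F [-0.75  0.15  0.97] t 2.85
SHIFT [-0.101, 0.023, 0.091] TURN [0.017, -0.043, 0.0]
```

View pics/s2.png

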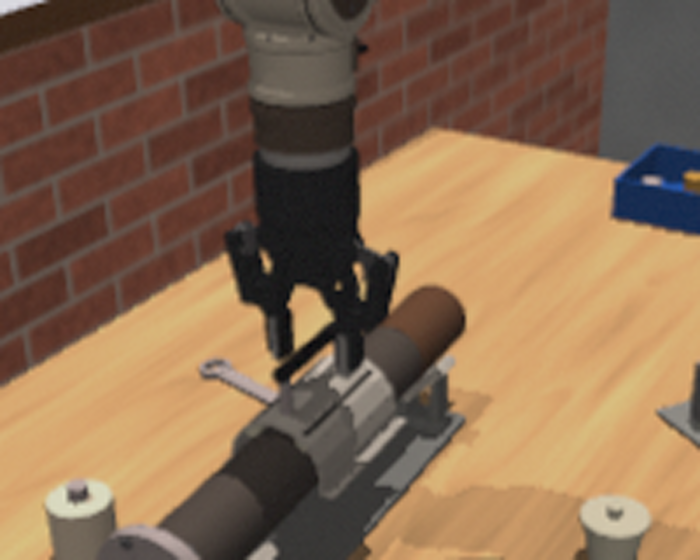

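Picture: the bar (crop (320,345)) lies between the two fingers, clear of both posts. I correct x by 2 mm, then close.

```bash
python3 -m handwheel '[[-0.07,0,0.08,0,0,0],[-0.07,0,0.08,0,0,0],[-0.07,0,0.08,0,0,0],[-0.07,0,0.08,0,0,0],[-0.07,0,0.08,0,0,0]]' -
python3 -m handwheel '[[0,0,0,0,0,0],[0,0,0,0,0,0],[0,0,0,0,0,0],[0,0,0,0,0,0],[0,0,0,0,0,0]]' -1
python3 - <<'E'
from h import *
goto([.629,.0215,.137],down(3.5))
E
```

```text
clock: 3.52
eef_pos: [0.6304, 0.0219, 0.1389]
tool_rot: [-0.514, 0.486, -0.486, 0.514]
ft_force: [0.4, 0.5, -0.1]
grip_width: 0.0515
clock: 4.15
eef_pos: [0.6304, 0.0219, 0.1389]
tool_rot: [-0.514, 0.486, -0.486, 0.514]
ft_force: [-0.8, -1.0, 0.9]
grip_width: 0.0111
pos [0.6304 0.0219 0.1389] axes y [ 0. -0. -1.] z [0.998 0.055 0.   ] j [ 0.03  0.55  0.22  1.24 -0.    1.55] w 0.0111 F [-0.8  -0.97  0.93] t 4.15
SHIFT [0.013, 0.077, -0.057] TURN [-0.0, -0.034, 0.0]
```

```bash
python3 -m handwheel '[[0,-0.4,0,0,0,0],[0,-1.2,0,0,0,0],[0,-2.2,0,0,0,0],[0,-3.2,0,0,0,0],[0,-4,0,0,0,0]]' -
python3 - <<'E'
from h import *
goto([.371,.295,.26],down(-5))
S=Cam("side");T=Cam("top");cv2.imwrite("pics/s3.png",S.im);crop(T.im,150,80,390,230,3.3,"t3.png")
E
```

```text
clock: 4.78
eef_pos: [0.6304, 0.0219, 0.24]
tool_rot: [-0.513, 0.486, -0.486, 0.514]
ft_force: [0.9, 0.6, -3.5]
grip_width: 0.0108
pos [0.6304 0.0219 0.24  ] axes y [ 0.  0. -1.] z [0.998 0.055 0.   ] j [ 0.03  0.51  0.42  1.48 -0.    1.55] w 0.0108 F [ 0.95  0.58 -3.52] t 4.78
SHIFT [-11.478, -0.803, -9.762] TURN [-0.002, 0.814, -0.0]
```

View pics/s3.png

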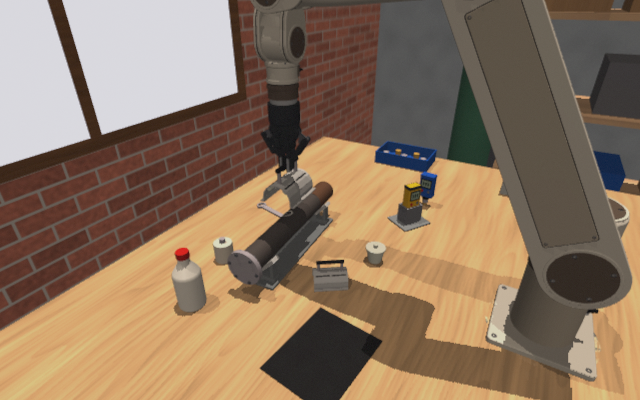

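View pics/t3.png

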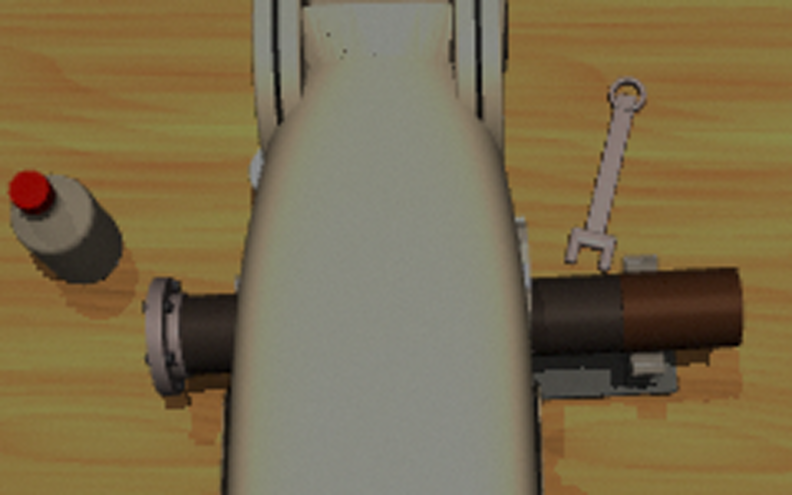

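```bash
python3 -m handwheel '[[-0.8,0,-0.6,0,0,0],[-2.2,0,-1.9,0,0.2,0],[-3.8,0,-3.3,0,0.4,0],[-5.4,0,-4.6,0,0.6,0],[-7.0,0,-6.0,0,0.8,0]]' -
python3 -m handwheel '[[-1.4,0,-1.1,0,0,0],[-2.7,0,-2.2,0,0,0],[-3.7,0,-3.0,0,0,0],[-4.2,0,-3.5,0,0,0],[-4.2,0,-3.5,0,0,0]]' -
python3 - <<'E'
from h import *
goto([.371,.295,.0739],down(-5))
S=Cam("side");T=Cam("top");cv2.imwrite("pics/s4.png",S.im);crop(T.im,100,200,300,340,3.8,"t4.png")
E
```

```text
clock: 5.5
eef_pos: [0.4693, 0.1892, 0.2377]
tool_rot: [-0.478, 0.521, -0.521, 0.478]
ft_force: [0.9, 0.3, -2.2]
grip_width: 0.0108
clock: 6.12
eef_pos: [0.392, 0.3006, 0.2383]
tool_rot: [0.479, -0.52, 0.52, -0.478]
ft_force: [0.2, -0.4, -2.8]
grip_width: 0.011
pos [0.392  0.3006 0.2383] axes y [-0.001 -0.001 -1.   ] z [ 0.997 -0.083 -0.001] j [ 0.65  0.23  0.    1.35 -0.    2.31] w 0.011 F [ 0.23 -0.44 -2.77] t 6.12
SHIFT [0.285, 6.575, -0.813] TURN [0.003, 0.026, 0.006]
```

View pics/s4.png

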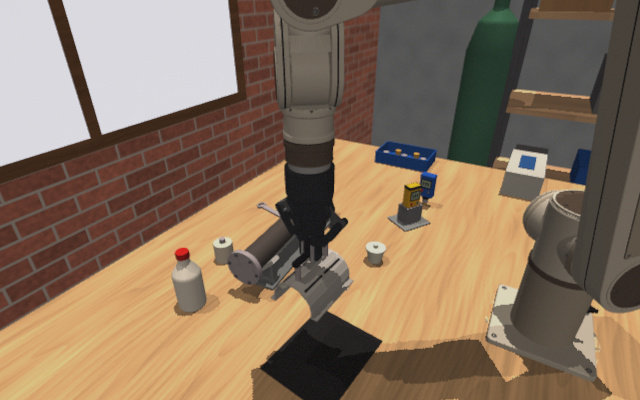

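View pics/t4.png

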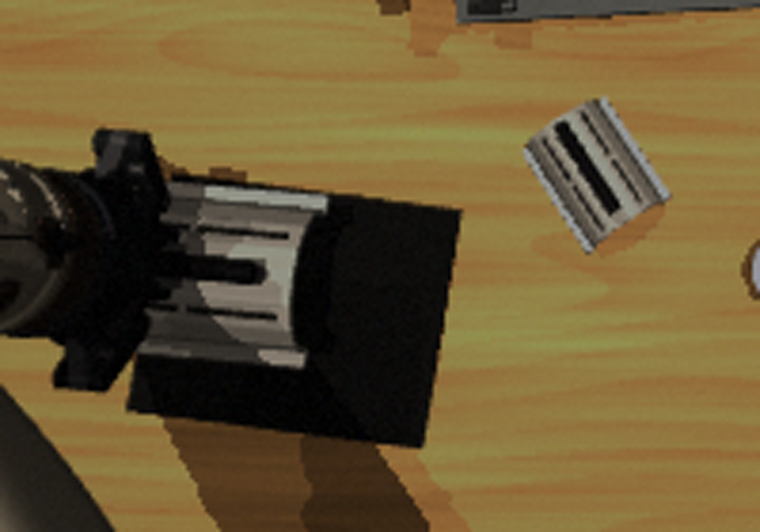

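Run:
```python
from h import *
s=cv2.imread("pics/s4.png");crop(s,250,180,400,330,4,"s4c.png")
```

```text
(no output)
```

View pics/s4c.png

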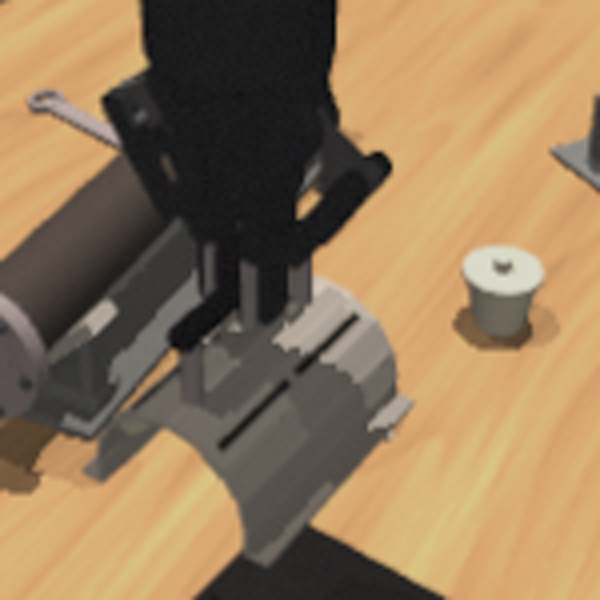

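Picture: the guard hangs level above the mat, its edge near crop (265,555), bar end at (190,335). Lowering in stages.

```bash
python3 -m handwheel '[[0.1,0.8,-0.3,0,0,0],[0.28,2.2,-0.8,0,0,0],[0.28,3.8,-0.8,0,0,0],[0.28,5.0,-0.8,0,0,0],[0.28,5.5,-0.8,0,0,0]]' -
python3 - <<'E'
from h import *
goto([.371,.295,.0739],down(-5))
S=Cam("side");crop(S.im,230,230,410,400,3.3,"s5.png")
goto([.371,.295,.0739],down(-5))
E
```

```text
clock: 6.85
eef_pos: [0.3719, 0.2933, 0.0996]
tool_rot: [0.479, -0.521, 0.521, -0.477]
ft_force: [0.3, -0.3, -1.7]
grip_width: 0.011
pos [0.3719 0.2933 0.0996] axes y [-0.002 -0.002 -1.   ] z [ 0.996 -0.087 -0.002] j [ 0.67  0.29 -0.29  0.99 -0.    2.33] w 0.011 F [ 0.34 -0.3  -1.75] t 6.85
SHIFT [-0.068, 1.028, -0.038] TURN [0.012, 0.003, 0.015]
pos [0.3717 0.2933 0.099 ] axes y [-0.003 -0.003 -1.   ] z [ 0.996 -0.086 -0.003] j [ 0.67  0.3  -0.29  0.99 -0.    2.33] w 0.0113 F [-0.48 -0.04 -3.14] t 6.9
SHIFT [-0.067, 1.003, -0.03] TURN [0.015, 0.005, 0.017]
```

View pics/s5.png

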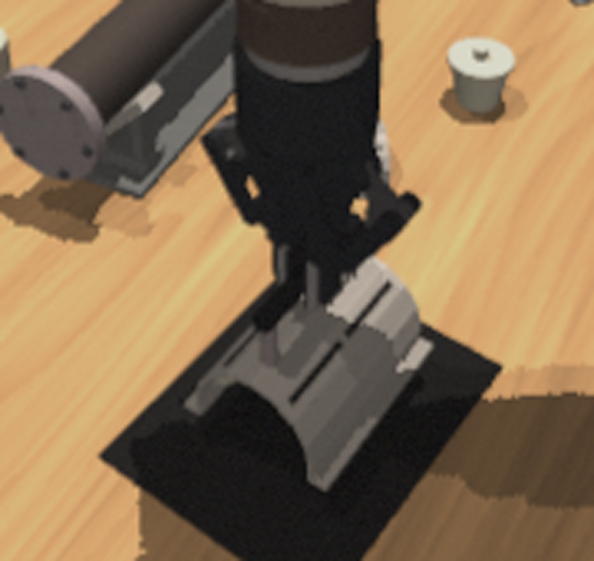

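Picture: the guard is level and about 25 mm above the mat, well within its edges. I lower it slowly.

```bash
python3 -m handwheel '[[0,0.2,0,0,0,0],[0,0.4,0,0,0,0],[0,0.6,0,0,0,0],[0,0.75,0,0,0,0],[0,0.75,0,0,0,0]]' -
python3 -m handwheel '[[0,0.06,0,0,0,0],[0,0.12,0,0,0,0],[0,0.18,0,0,0,0],[0,0.24,0,0,0,0],[0,0.24,0,0,0,0]]' -
```

```text
clock: 7.52
eef_pos: [0.3719, 0.295, 0.0823]
tool_rot: [-0.479, 0.521, -0.521, 0.478]
ft_force: [-0.0, 0.3, -1.3]
grip_width: 0.0109
clock: 8.15
eef_pos: [0.3721, 0.295, 0.0764]
tool_rot: [0.479, -0.521, 0.521, -0.478]
ft_force: [0.4, 0.0, -1.8]
grip_width: 0.0106
```

```bash
python3 -m handwheel '[[0,0.04,0,0,0,0],[0,0.08,0,0,0,0],[0,0.12,0,0,0,0],[0,0.12,0,0,0,0],[0,0.12,0,0,0,0]]' -
python3 -c "
from h import *
goto([.371,.295,.0739],down(-5))
import numpy as np
S=Cam('side');crop(S.im,230,230,410,400,3.3,'s6.png')
goto([.371,.295,.0739],down(-5))"
```

```text
clock: 8.78
eef_pos: [0.3715, 0.2952, 0.0742]
tool_rot: [-0.479, 0.521, -0.52, 0.478]
ft_force: [-4.3, -1.1, 5.1]
grip_width: 0.0112
pos [0.3715 0.2952 0.0742] axes y [-0.001  0.001 -1.   ] z [ 0.996 -0.084 -0.001] j [ 0.67  0.32 -0.32  0.93  0.    2.33] w 0.0112 F [-4.27 -1.13  5.15] t 8.78
SHIFT [0.011, 0.013, -0.019] TURN [0.006, 0.018, -0.003]
pos [0.3715 0.2952 0.0742] axes y [-0.001  0.001 -1.   ] z [ 0.996 -0.084 -0.001] j [ 0.67  0.32 -0.32  0.93  0.    2.33] w 0.0108 F [-4.11 -0.44  6.35] t 8.82
SHIFT [0.011, 0.013, -0.019] TURN [0.006, 0.017, -0.003]
```

View pics/s6.png

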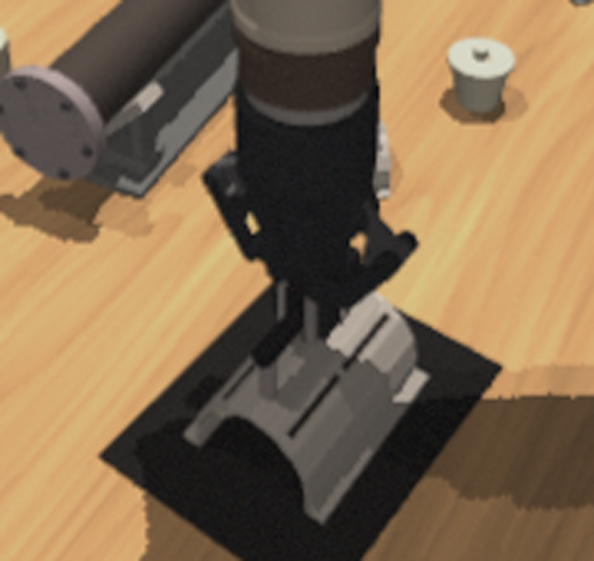

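The force has gone from about −2.5 N to +6 N, so the feet are on the mat. Release.

```bash
python3 -m handwheel '[[0,0,0,0,0,0],[0,0,0,0,0,0],[0,0,0,0,0,0],[0,0,0,0,0,0],[0,0,0,0,0,0]]' 0.1
python3 -m handwheel '[[0,-0.5,0,0,0,0],[0,-1.5,0,0,0,0],[0,-2.8,0,0,0,0],[0,-4.4,0,0,0,0],[0,-6,0,0,0,0]]' -
python3 -c "
from h import *
S=Cam('side');T=Cam('top');cv2.imwrite('pics/s7.png',S.im);cv2.imwrite('pics/t7.png',T.im)
goto([.383,-.279,.25],down(-5))"
```

```text
clock: 9.45
eef_pos: [0.3722, 0.2951, 0.0735]
tool_rot: [0.478, -0.521, 0.521, -0.478]
ft_force: [0.4, 0.2, -0.1]
grip_width: 0.047
clock: 10.07
eef_pos: [0.3721, 0.295, 0.2257]
tool_rot: [0.478, -0.521, 0.521, -0.479]
ft_force: [0.5, 0.8, -0.1]
grip_width: 0.0469
pos [0.3745 0.297  0.2293] axes y [ 0.008  0.007 -1.   ] z [ 0.996 -0.084  0.008] j [ 0.67  0.19 -0.07  1.31  0.    2.33] w 0.0471 F [ 1.18 -0.56  0.54] t 10.18
SHIFT [22.921, -0.975, 2.291] TURN [-0.044, 0.015, -0.041]
```

View pics/s7.png

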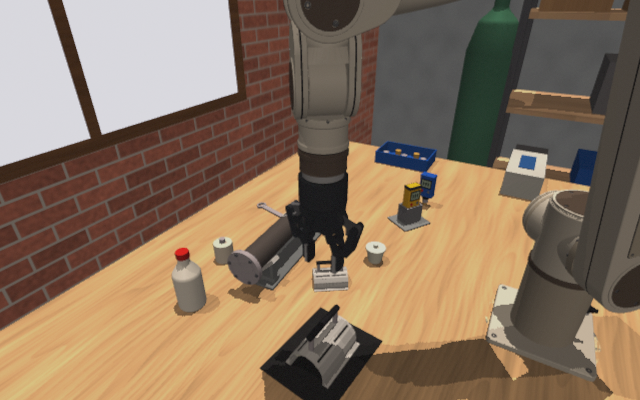

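View pics/t7.png

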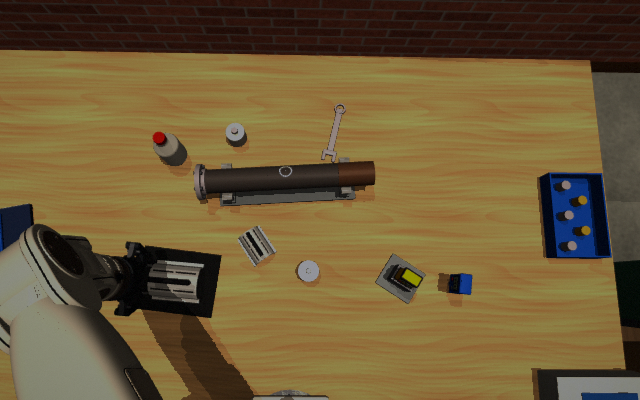

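Run:
```python
import cv2
from h import crop
t=cv2.imread("pics/t7.png");s=cv2.imread("pics/s7.png")
crop(t,255,150,315,200,12,"t7c.png");crop(s,230,280,400,400,4,"s7c.png");
```

```text
(no output)
```

View pics/t7c.png

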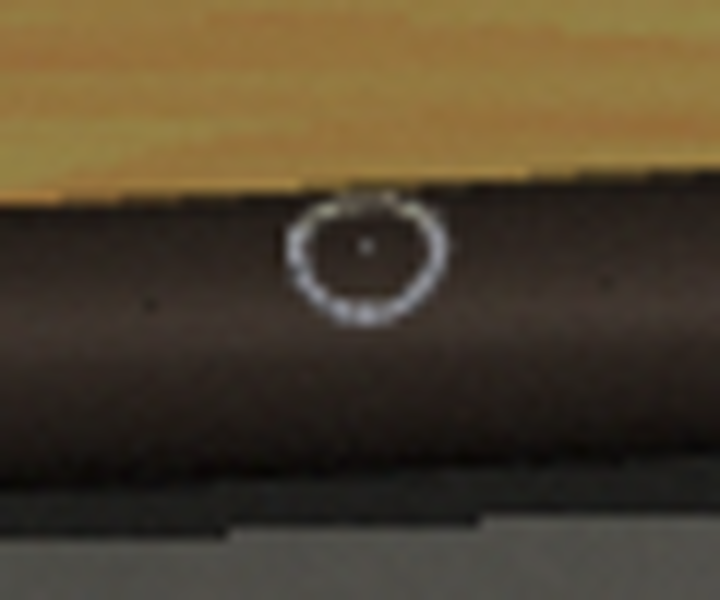

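View pics/s7c.png

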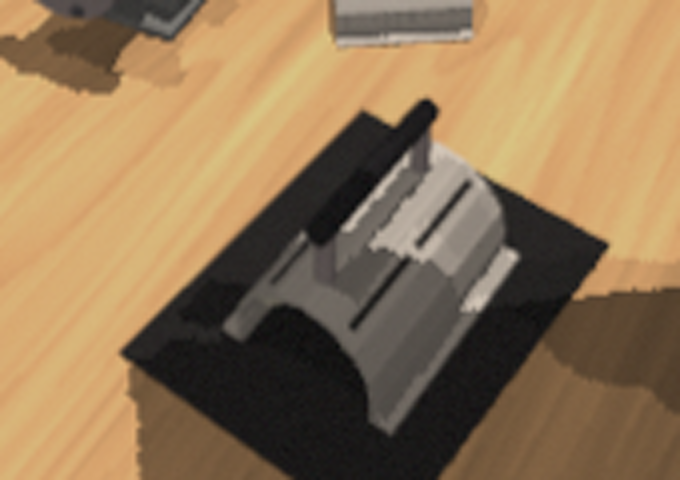

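```bash
cat > tube.py <<'E'
from h import *
from scipy.optimize import least_squares
def edges(T,im,cols):
    g=cv2.cvtColor(im,cv2.COLOR_BGR2HSV)[...,2].astype(float); g2=cv2.GaussianBlur(im,(3,3),0).astype(float).sum(2)
    out=[]
    for c in cols:
        col=g2[150:200,c]; d=np.diff(col); 
        up=150+np.argmin(d[5:25])+5+.5
        out.append((c,up))
    return out
if __name__=="__main__":
    T=Cam("top");im=cv2.imread("pics/t7.png")
    E=edges(T,im,list(range(240,276,3))+list(range(297,330,3)))
    print([e[1] for e in E])
    # lower edge, manual from crop: (0,487),(200,478),(400,467),(600,458) scale12 off 255,150
    L=[((a+.5)/12-.5+255,(b+.5)/12-.5+150) for a,b in[(100,482),(200,476),(300,471),(400,466),(500,461),(600,456)]]
    U=[((a+.5)/12-.5+255,(b+.5)/12-.5+150) for a,b in[(100,203),(200,197),(500,184),(600,178)]]
    def dist(p,x0,yaw,zc):
        d=T.ray(p);a=np.array([-np.sin(yaw),np.cos(yaw),0]);n=np.cross(d,a);n/=np.linalg.norm(n);return n@(T.C-np.array([x0,0.02,zc]))
    def f(q): return [abs(dist(p,q[0],q[1],.08))-q[2] for p in L+U]
    s=least_squares(f,[.63,.06,.03]);print("axis x at y=.02, yaw deg, r:",s.x[0],np.degrees(s.x[1]),s.x[2],np.abs(s.fun).max())
    x0,yaw,_=s.x;
    a=np.array([-np.sin(yaw),np.cos(yaw),0]);ex=np.array([np.cos(yaw),np.sin(yaw),0])
    for p in [(284.96,169.96)]:
      for r in (.03,):
        d=T.ray(p);C=T.C-np.array([x0,.02,.08]);dp=d-(d@a)*a;Cp=C-(C@a)*a
        A=dp@dp;B=2*dp@Cp;Cc=Cp@Cp-r*r;t=(-B-np.sqrt(B*B-4*A*Cc))/2/A
        X=T.C+t*d;n=(Cp+t*dp)/r;print("spot",X.round(4),"lean",np.degrees(np.arctan2(n@ex,n[2])))
E
python3 tube.py
```

```text
[np.float64(167.5), np.float64(167.5), np.float64(166.5), np.float64(166.5), np.float64(166.5), np.float64(166.5), np.float64(166.5), np.float64(166.5), np.float64(166.5), np.float64(165.5), np.float64(165.5), np.float64(165.5), np.float64(164.5), np.float64(164.5), np.float64(163.5), np.float64(163.5), np.float64(163.5), np.float64(163.5), np.float64(163.5), np.float64(163.5), np.float64(163.5), np.float64(162.5), np.float64(162.5)]
axis x at y=.02, yaw deg, r: 0.6302900103420429 3.760141260334993 0.02907023025343923 0.00018006775479732784
spot [0.6411 0.0204 0.108 ] lean 21.160437504607135
```

```bash
cat > fk.py <<'E'
from h import *
from scipy.optimize import least_squares
D=np.array([(0.2414,0.0037,.4994,.2304),(.12,-.09,.4437,.2504),(.29,.12,.530,.2499),(.51,.44,.6295,.2489),(.54,.21,.627,.1376),(.55,.22,.6308,.1389),(.51,.42,.6308,.24),(.23,0,.494,.2383),(.29,-.29,.4737,.0996),(.32,-.32,.4745,.0742)])
def w(p,q2,q3): a,al,b,be,h=p; return a*np.sin(q2+al)+b*np.cos(q2-q3+be), h+a*np.cos(q2+al)-b*np.sin(q2-q3+be)
def f(p):
    r,z=w(p,D[:,0],D[:,1]);return np.r_[r-D[:,2],z-D[:,3]]
s=least_squares(f,[.35,0.1,.35,0,0.0]);P=s.x
if __name__=="__main__":
    print(P,np.abs(s.fun).max())
    S=Cam("side")
    for v in(0,5,10):
        d=S.ray((325,v));k=((.3745-S.C[0])*d[0]+(.297-S.C[1])*d[1])/(d[0]**2+d[1]**2);print(v,(S.C+k*d).round(3))
    # final pose
    for lean in(0,21.5,26):
      for c in(.2,.25,.3):
        n=np.array([np.sin(np.radians(lean)),np.cos(np.radians(lean))]); tcp=np.array([.641,.108])+n*.062
        wr=tcp+n*c  # wrist; in 'down' data z_tcp=wz-c
        tgt=np.array([wr[0],wr[1]-c])
        g=least_squares(lambda q:np.array(w(P,*q))-tgt,[.5,.4]);q2,q3=g.x;print(lean,c,"q2,q3",g.x.round(2),"q4",round(np.pi/2+np.radians(lean)-q2+q3,2),"err",np.abs(g.fun).max().round(4))
E
python3 fk.py
```

```text
[ 0.49134244 -0.00665747  0.39416684 -0.03155893 -0.16688938] 0.003757170636188162
0 [0.371 0.295 0.628]
5 [0.371 0.295 0.623]
10 [0.371 0.295 0.617]
0 0.2 q2,q3 [0.55 0.31] q4 1.33 err 0.0
0 0.25 q2,q3 [0.55 0.31] q4 1.33 err 0.0
0 0.3 q2,q3 [0.55 0.31] q4 1.33 err 0.0
21.5 0.2 q2,q3 [0.78 0.67] q4 1.83 err 0.0
21.5 0.25 q2,q3 [0.83 0.76] q4 1.87 err 0.0
21.5 0.3 q2,q3 [0.89 0.86] q4 1.91 err 0.0
26 0.2 q2,q3 [0.84 0.75] q4 1.94 err 0.0
26 0.25 q2,q3 [0.9  0.87] q4 1.99 err 0.0
26 0.3 q2,q3 [0.98 1.01] q4 2.05 err 0.0
```

```bash
sed -i 's/for c in(.2,.25,.3)/for c in(.34,.38,.4,.42)/' fk.py; python3 fk.py | tail -8
```

```text
21.5 0.34 q2,q3 [0.94 0.95] q4 1.96 err 0.0
21.5 0.38 q2,q3 [1.   1.06] q4 2.01 err 0.0
21.5 0.4 q2,q3 [1.03 1.12] q4 2.04 err 0.0
21.5 0.42 q2,q3 [1.07 1.2 ] q4 2.08 err 0.0
26 0.34 q2,q3 [1.06 1.16] q4 2.13 err 0.0
26 0.38 q2,q3 [1.2  1.45] q4 2.27 err 0.0
26 0.4 q2,q3 [1.25 1.55] q4 2.32 err 0.0062
26 0.42 q2,q3 [1.25 1.55] q4 2.32 err 0.0134
```

```bash
cat >> h.py <<'E'
def graspR(delta,jaw):
    a=np.radians(jaw);h=np.array([np.cos(a),np.sin(a),0]);u=np.array([np.sin(a),-np.cos(a),0]);d=np.radians(delta)
    y=np.array([0,0,-np.cos(d)])+u*np.sin(d); return R.from_matrix(np.c_[np.cross(y,h),y,h]),y
GC=np.array([.3833,-.2797,.096])
def gtarget(dz=0,delta=12,jaw=57):
    Rg,y=graspR(delta,jaw);return GC+.019*y+np.array([0,0,dz]),Rg
E
python3 - <<'E'
from h import *
p,Rg=gtarget(.12);print(p,Rg.as_matrix().round(3).tolist())
goto(p,Rg)
E
```

```text
[ 0.38661302 -0.2818515   0.1974152 ] [[0.82, 0.174, 0.545], [-0.533, -0.113, 0.839], [0.208, -0.978, 0.0]]
pos [0.372  0.295  0.2238] axes y [ 0.  0. -1.] z [ 0.996 -0.084  0.   ] j [ 0.67  0.19 -0.07  1.3   0.    2.33] w 0.0468 F [ 0.64  1.52 -0.28] t 10.32
SHIFT [22.942, 1.049, 2.53] TURN [0.645, -6.161, -1.082]
```

```bash
python3 -m handwheel '[[1.5,-0.3,0.1,0,-0.4,0],[3.5,-0.6,0.3,0,-1.0,0],[5.6,-0.8,0.5,0,-1.6,0],[7.8,-0.8,0.8,0,-2.2,0],[10,-0.8,1.0,0,-2.8,0]]' 1
python3 -c "
from h import *
p,Rg=gtarget(.12)
goto(p,Rg)"
```

```text
clock: 10.95
eef_pos: [0.375, 0.0422, 0.2425]
tool_rot: [0.591, -0.389, 0.388, -0.59]
ft_force: [0.5, 0.7, 0.1]
grip_width: 0.0853
pos [0.375  0.0422 0.2425] axes y [-0.002 -0.    -1.   ] z [ 0.918  0.397 -0.002] j [ 0.11 -0.01 -0.25  1.33 -0.    1.27] w 0.0853 F [0.49 0.7  0.07] t 10.95
SHIFT [12.082, 1.807, -4.715] TURN [0.362, -3.348, -1.171]
```

```bash
python3 -m handwheel '[[1.9,0,-0.7,0,-0.5,-0.1],[3.8,0,-1.4,0.1,-1.2,-0.3],[5.6,0,-2.1,0.2,-1.9,-0.6],[7.4,0.2,-2.8,0.3,-2.6,-0.9],[9.2,0.4,-3.6,0.36,-3.3,-1.15]]' 1
python3 -c "
from h import *
p,Rg=gtarget(.12)
goto(p,Rg)"
```

```text
clock: 11.58
eef_pos: [0.3826, -0.204, 0.2322]
tool_rot: [0.694, -0.132, 0.273, -0.653]
ft_force: [-0.3, -0.3, 0.4]
grip_width: 0.0854
pos [ 0.3826 -0.204   0.2322] axes y [ 0.172 -0.112 -0.979] z [0.551 0.834 0.002] j [-0.48 -0.05 -0.34  1.07 -0.02  0.11] w 0.0854 F [-0.31 -0.31  0.39] t 11.57
SHIFT [1.526, 1.737, -2.514] TURN [-0.002, -0.047, -0.016]
```

Now centre above the gauge and look, with the tube unobstructed in the side view.

```bash
python3 -m handwheel '[[0.5,0.5,-0.8,0,0,0],[1.1,1.2,-1.7,0,0,0],[1.5,1.7,-2.4,0,0,0],[1.5,1.7,-2.5,0,0,0],[1.5,1.7,-2.5,0,0,0]]' 1
python3 -c "
from h import *
p,Rg=gtarget(.0)
goto(p,Rg)
S=Cam('side');T=Cam('top');cv2.imwrite('pics/s8.png',S.im);cv2.imwrite('pics/t8.png',T.im)
crop(S.im,350,60,470,240,3.3,'s8g.png');crop(S.im,250,170,340,260,7,'s8t.png')
"
```

```text
clock: 12.2
eef_pos: [0.3861, -0.2795, 0.1988]
tool_rot: [0.693, -0.134, 0.274, -0.653]
ft_force: [0.5, 1.1, 0.1]
grip_width: 0.0853
pos [ 0.3861 -0.2795  0.1988] axes y [ 0.171 -0.11  -0.979] z [0.555 0.832 0.003] j [-0.63  0.06 -0.32  0.99  0.01 -0.04] w 0.0853 F [0.53 1.12 0.06] t 12.2
SHIFT [-0.922, 4.766, -0.084] TURN [-0.004, -0.074, -0.024]
```

View pics/s8g.png

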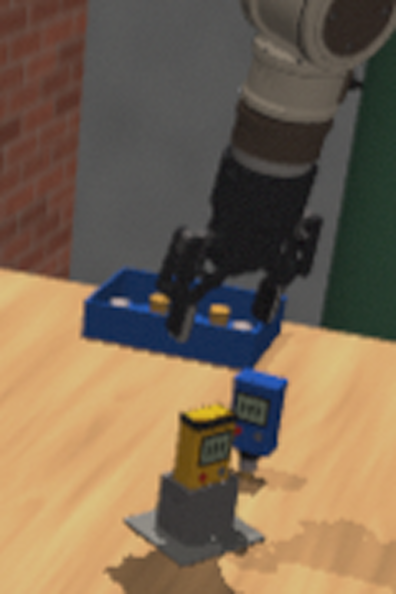

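View pics/s8t.png

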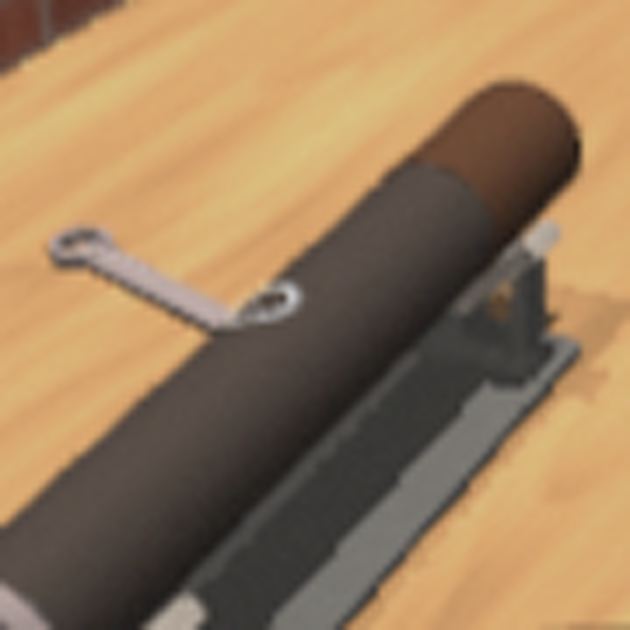

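View pics/t8.png

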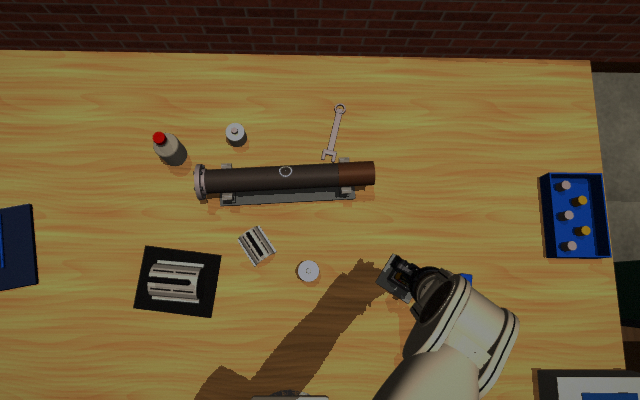

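The guard stands upright on the mat (top view, bar around (176,283)). The ring dot is at about (287.9,212.7) in the side view and (285,170) in the top view. I triangulate those.

Run:
```python
from h import *
S=Cam('side');T=Cam('top')
X,e=tri(T,(284.96,169.96),S,(287.86,212.64));print("dot",X.round(4),e)
for r in(.108,.1077):print(T.on((284.96,169.96),r),S.on((287.86,212.64),r))
print("side proj of spot est",S.proj([[.6411,.0204,.108],[.642,.0204,.1075],[.640,.02,.1085]]))
im=cv2.imread('pics/t8.png');crop(im,125,235,235,325,7,'t8m.png')
p,Rg=gtarget(.0);goto(p,Rg)
```

```text
dot [0.6382 0.0192 0.1108] 0.0046658473236810705
[0.6411135  0.02035492 0.108     ] [0.63839181 0.01507944 0.108     ]
[0.64119121 0.02036749 0.1077    ] [0.63868389 0.01466813 0.1077    ]
side proj of spot est [[285.94759881 213.25472544]
 [285.68302338 213.32751027]
 [286.35558332 213.13516795]]
pos [ 0.387  -0.2795  0.1999] axes y [ 0.173 -0.112 -0.978] z [0.554 0.832 0.003] j [-0.63  0.06 -0.32  0.98  0.01 -0.04] w 0.0852 F [ 0.69  0.16 -0.05] t 12.4
SHIFT [-0.974, 4.801, -0.102] TURN [-0.004, -0.067, -0.009]
```

View pics/t8m.png

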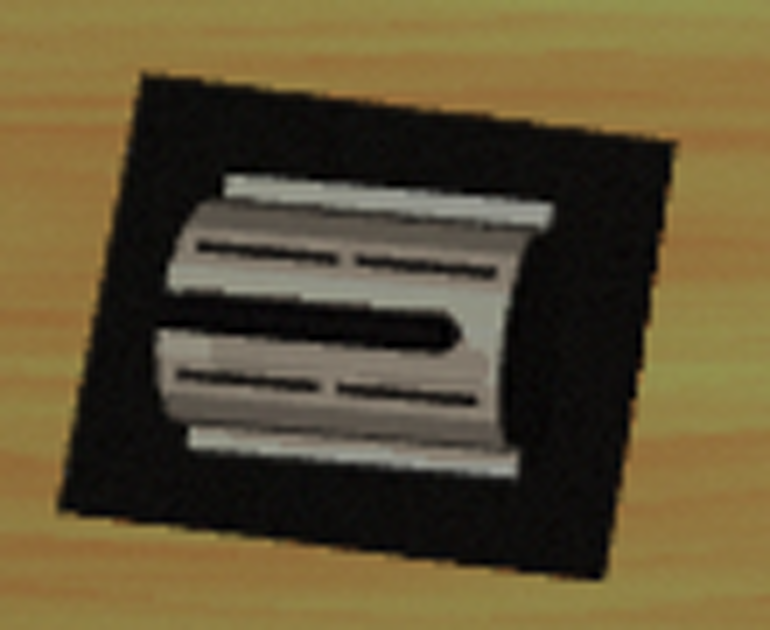

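Run:
```python
import cv2
from h import crop
s=cv2.imread('pics/s8.png');c=s[203:225,272:302];cv2.imwrite('pics/s8r.png',cv2.resize(c,None,fx=22,fy=22,interpolation=cv2.INTER_NEAREST))
print(s[205:222,280:296].sum(2)//3)
t=cv2.imread('pics/t8.png');print(t[163:180,276:296].sum(2)//3)
```

```text
[[174 171 167 163 158 156 159 162 162 160 161 161 154 125  89  74]
 [169 165 162 157 158 161 162 162 161 160 161 147 126  88  74  77]
 [163 161 158 160 162 164 164 161 160 162 151 111  78  74  75  77]
 [158 159 162 163 164 162 160 161 163 154 118  80  75  76  77  80]
 [160 163 165 164 161 161 161 163 154 118  84  76  77  79  80  79]
 [165 165 164 160 160 161 165 175 146 118 132 130  94  80  79  78]
 [165 163 160 160 164 169 162 160 139 132 157 188 139  88  79  77]
 [167 162 161 166 172 162 140  94  76  78  78 191 160  99  80  79]
 [171 170 170 175 164 119 108  87  78 106 126 171 130  85  78  78]
 [176 174 177 175 127 109 111 129 119 141 155 138  96  79  77  75]
 [174 167 173 153 121 127 132 154 139 128 103  83  79  77  78  74]
 [143 130 128 128 111  92  90  84  84  80  79  79  78  76  76  75]
 [ 74  71  76  76  78  79  80  80  80  79  78  77  76  75  75  69]
 [ 82  75  77  78  79  79  80  79  79  79  77  77  75  73  72  70]
 [ 75  77  78  78  81  79  80  81  80  79  76  74  72  71  70  67]
 [ 76  76  80  79  79  81  81  80  79  77  75  73  71  69  67  65]
 [ 79  78  80  80  80  80  7
[... 785 characters left out ...]
  59  39
   42  42]
 [ 40  42  44  80 108  49  42  43  40  43  41  42  44  44 107 117  53  44
   44  45]
 [ 45  43  43  77 143  77  47  47  45  45  46  45  46  91 145  75  47  50
   46  49]
 [ 47  47  51  51  87 142  79  51  51  48  50  52  78 143  93  55  51  51
   50  53]
 [ 50  51  51  49  53  87 107 141 102 119  98 119 144  89  56  54  54  54
   54  53]
 [ 54  54  54  54  54  57  71 111 111 146 119 102  63  56  52  54  54  55
   55  54]
 [ 52  51  52  52  50  50  54  58  57  63  59  58  54  52  50  52  52  52
   52  51]
 [ 50  49  50  50  49  48  49  46  46  49  47  46  46  47  44  46  45  46
   45  47]
 [ 42  43  44  43  43  43  42  40  42  41  41  41  41  42  42  41  40  40
   38  37]]
```

View pics/s8r.png

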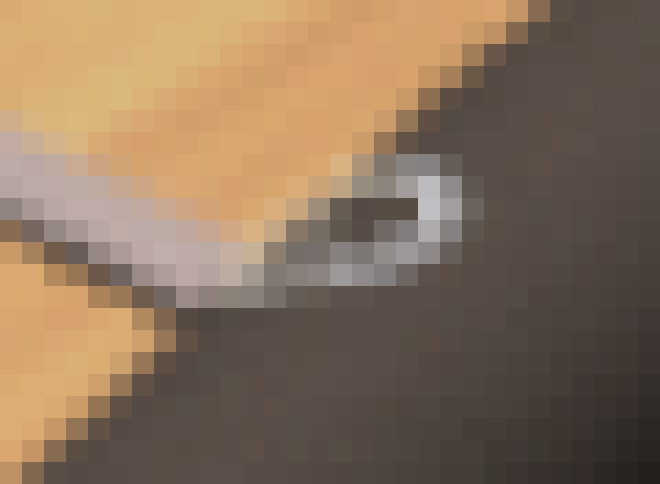

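Run:
```python
import cv2
t=cv2.imread('pics/t8.png').astype(int).sum(2)//3
for c in(240,250,260,270,280,300,310,320,330): print(c,t[160:171,c],t[183:197,c])
```

```text
240 [111 112 114 113 114 114 114 111  32  29  32] [35 34 33 28 24 21 18 13  9 27 29 27 29 28]
250 [114 112 115 114 116 113 110  61  28  29  35] [34 32 29 26 22 20 15 11 21 25 28 30 26 72]
260 [113 113 115 114 112 106  82  34  28  30  34] [32 32 28 25 25 18 15 10 27 28 27 27 69 74]
270 [113 110 108 109 109 108  46  25  30  31  35] [31 30 27 24 20 14 10 21 28 29 29 28 74 77]
280 [110 107 107 110 108  86  30  50 104 118  78] [30 29 24 23 19 15 13 28 28 29 30 72 74 76]
300 [105 108 108 112  83  31  29  34  35  37  38] [29 26 21 18 13 11 27 29 28 29 75 77 77 78]
310 [105 108 113 111  47  26  28  32  36  41  40] [27 23 20 16 12 21 30 28 29 30 74 77 77 77]
320 [105 105 111  84  31  28  32  34  36  39  44] [27 23 19 14 16 27 30 32 30 74 78 79 78 79]
330 [107 105 111  47  27  29  35  33  38  39  44] [23 22 17  9 29 30 30 31 31 77 79 79 77 79]
```

```bash
cat > tube2.py <<'E'
from h import *
from scipy.optimize import least_squares
T=Cam("top")
cols=[240,250,260,270,280,300,310,320,330]
U=list(zip(cols,[167.5,166.9,166.1,165.7,165.2,164.16,163.7,163.16,162.7]));L=list(zip(cols,[191.5,190.85,190.5,189.85,189.5,188.5,187.85,187.2,186.5]))
def dist(p,x0,yaw,zc=.08):
    d=T.ray(p);a=np.array([-np.sin(yaw),np.cos(yaw),0]);n=np.cross(a,d);n/=np.linalg.norm(n);return n@(T.C-np.array([x0,0.02,zc]))
s=least_squares(lambda q:[abs(dist(p,q[0],q[1]))-q[2] for p in L+U],[.63,.06,.03]);print(s.x,np.degrees(s.x[1]),np.abs(s.fun).max())
x0,yaw,rf=s.x;a=np.array([-np.sin(yaw),np.cos(yaw),0]);ex=np.array([np.cos(yaw),np.sin(yaw),0])
for p in [(285.05,170.14),(284.96,169.96)]:
  for r in (rf,.03):
    d=T.ray(p);C=T.C-np.array([x0,.02,.08]);dp=d-(d@a)*a;Cp=C-(C@a)*a
    A=dp@dp;B=2*dp@Cp;Cc=Cp@Cp-r*r;t=(-B-np.sqrt(B*B-4*A*Cc))/2/A
    X=T.C+t*d;n=(Cp+t*dp)/r;print("spot",X.round(4),"lean",np.degrees(np.arctan2(n@ex,n[2])))
E
python3 tube2.py
```

```text
[0.63002067 0.06887734 0.03024983] 3.9463808415105275 0.0004993232048563362
spot [0.6406 0.0201 0.1084] lean 20.370930822123256
spot [0.6406 0.0201 0.1081] lean 20.705620491117827
spot [0.6411 0.0203 0.1082] lean 21.423953046192132
spot [0.6411 0.0204 0.1079] lean 21.772266280154998
```

```bash
python3 -m handwheel '[[-0.15,0.7,-0.1,0,0,0],[-0.4,2.0,-0.1,0,-0.07,0],[-0.65,3.2,-0.1,0,-0.07,0],[-0.85,4.2,-0.1,0,-0.07,0],[-0.97,4.8,-0.1,0,-0.07,0]]' -
python3 -c "
from h import *
S=Cam('side');T=Cam('top')
crop(S.im,370,130,470,240,5,'s9.png');crop(T.im,350,230,450,310,6,'t9.png')
p,Rg=gtarget(.0)
goto(p,Rg)
"
```

```text
clock: 13.08
eef_pos: [0.3861, -0.2816, 0.076]
tool_rot: [0.695, -0.13, 0.269, -0.654]
ft_force: [0.2, 0.1, -0.1]
grip_width: 0.0852
pos [ 0.3853 -0.2811  0.0755] axes y [ 0.17  -0.11  -0.979] z [0.544 0.839 0.001] j [-0.64  0.2  -0.53  0.65  0.01 -0.06] w 0.0854 F [-0.28 -0.3   0.27] t 13.18
SHIFT [0.072, -0.062, 0.004] TURN [-0.004, 0.001, -0.032]
```

View pics/s9.png

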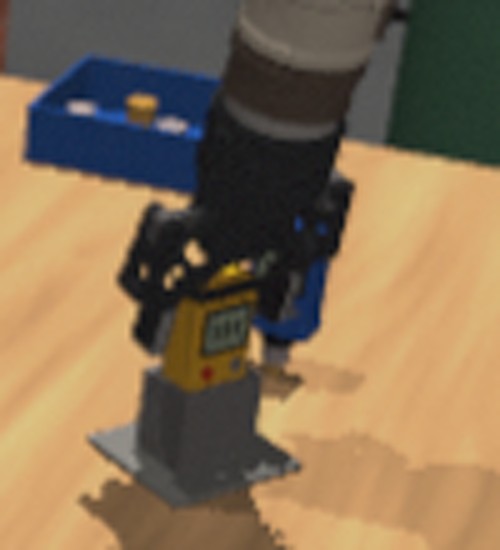

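View pics/t9.png

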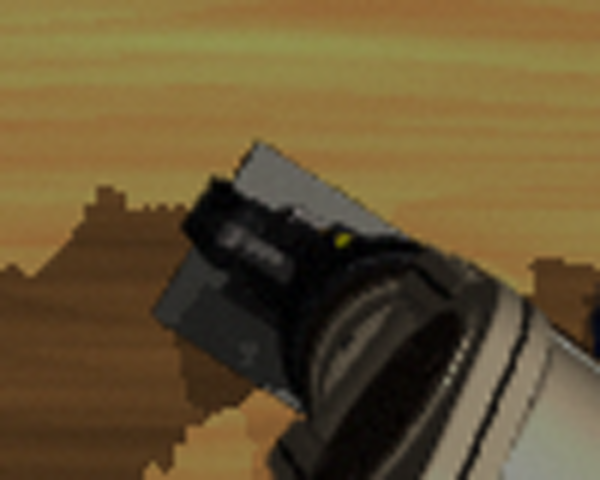

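Picture: the fingers stand on either side of the yellow housing (screen at crop (225,325)), above the pocket rim. Close.

```bash
python3 -m handwheel '[[0,0,0,0,0,0],[0,0,0,0,0,0],[0,0,0,0,0,0],[0,0,0,0,0,0],[0,0,0,0,0,0]]' -1
python3 -m handwheel '[[0,0,0,0,0,0],[0,0,0,0,0,0],[0,0,0,0,0,0],[0,0,0,0,0,0],[0,0,0,0,0,0]]' -1
python3 -c "
from h import *
p,Rg=gtarget(.0)
goto(p,Rg)
goto(p+np.array([0,0,.1]))
"
```

```text
clock: 13.8
eef_pos: [0.3873, -0.2831, 0.0783]
tool_rot: [0.695, -0.129, 0.271, -0.653]
ft_force: [-0.5, 0.3, 6.6]
grip_width: 0.0456
clock: 14.42
eef_pos: [0.3873, -0.2831, 0.0784]
tool_rot: [0.695, -0.129, 0.271, -0.653]
ft_force: [-1.0, 1.3, 6.1]
grip_width: 0.0458
pos [ 0.3873 -0.2831  0.0784] axes y [ 0.175 -0.113 -0.978] z [0.545 0.838 0.   ] j [-0.64  0.19 -0.52  0.65  0.01 -0.06] w 0.0458 F [-0.99  1.3   6.07] t 14.43
SHIFT [-0.059, 0.026, 0.026] TURN [-0.002, -0.003, 0.005]
pos [ 0.3873 -0.2831  0.0784] axes y [ 0.175 -0.113 -0.978] z [0.545 0.838 0.   ] j [-0.64  0.19 -0.52  0.65  0.01 -0.06] w 0.0458 F [-0.99  1.3   6.07] t 14.43
SHIFT [0.776, -3.886, 0.028] TURN [0.0, 0.0, 0.0]
```

```bash
python3 -m handwheel '[[0.08,-0.39,0,0,0,0],[0.21,-0.98,0,0,0,0],[0.42,-1.96,0,0,0,0],[0.63,-2.94,0,0,0,0],[0.83,-3.91,0,0,0,0]]' -
python3 -m handwheel '[[0.1,-0.49,0,0,0,0],[0.17,-0.78,0,0,0,0],[0.17,-0.78,0,0,0,0],[0.17,-0.78,0,0,0,0],[0.17,-0.78,0,0,0,0]]' -
python3 -c "
from h import *
S=Cam('side');T=Cam('top');cv2.imwrite('pics/s10f.png',S.im)
crop(S.im,340,70,460,230,3.7,'s10.png')
goto([.4,-.28,.25])
"
```

```text
clock: 15.05
eef_pos: [0.386, -0.2821, 0.1777]
tool_rot: [0.695, -0.13, 0.27, -0.654]
ft_force: [0.2, -0.3, -2.0]
grip_width: 0.0453
clock: 15.68
eef_pos: [0.3862, -0.2823, 0.196]
tool_rot: [0.695, -0.13, 0.27, -0.654]
ft_force: [-0.1, 0.8, -1.6]
grip_width: 0.045
pos [ 0.3864 -0.2824  0.1963] axes y [ 0.172 -0.111 -0.979] z [0.545 0.838 0.001] j [-0.64  0.06 -0.33  0.98  0.01 -0.06] w 0.0456 F [-0.11  1.02 -1.  ] t 15.78
SHIFT [0.834, -2.018, 0.379] TURN [0.0, 0.0, 0.0]
```

View pics/s10.png

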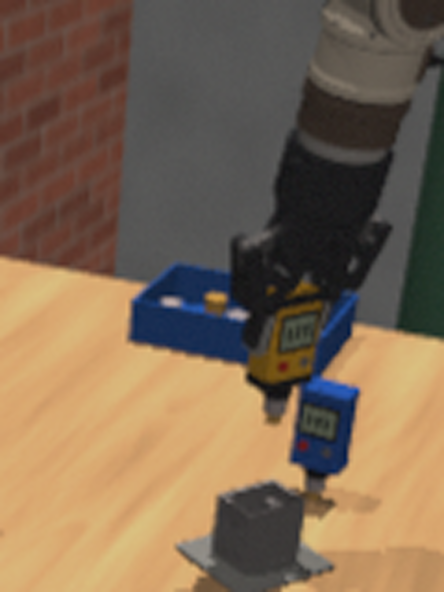

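```bash
cat >> h.py <<'E'
Rgr=R.from_matrix(np.c_[np.cross([.175,-.113,-.978],[.545,.838,0.]),[.175,-.113,-.978],[.545,.838,0.]])
TIP=Rgr.inv().apply(np.array([.3833,-.2797,.014])-np.array([.3873,-.2831,.0784]))  # tip in tool frame (free sleeve)
AX=Rgr.inv().apply([0,0,1.])  # gauge +z in tool frame
E
python3 - <<'E'
from h import *
print(TIP,AX)
o,p,Rt=state();S=Cam('side');tip=p+Rt.apply(TIP);ax=Rt.apply(AX);print(tip,ax)
print(S.proj([tip,tip+ax*.010,tip+.034*ax,tip+.114*ax]))
s=cv2.imread('pics/s10f.png');crop(s,395,140,435,195,11,'s10c.png')
E
```

```text
[-0.01850872  0.06190256  0.00064835] [ 2.08323908e-01 -9.78059834e-01  3.33222272e-04]
[ 0.38221183 -0.27890162  0.13195998] [ 0.00296461 -0.0021602   0.99999327]
[[413.59075564 183.81558065]
 [413.99078583 180.80388259]
 [414.96512132 173.4684254 ]
 [418.36583987 147.86551414]]
```

View pics/s10c.png

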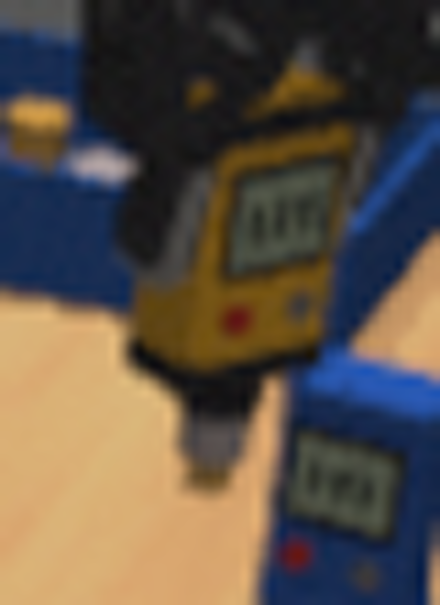

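```bash
cat >> h.py <<'E'
SPOT=np.array([.6409,.0203,.108]);YAW=3.8;LEAN=21.2
def final(off,lean=None,spot=None):
    lean=LEAN if lean is None else lean; spot=SPOT if spot is None else spot
    y=np.radians(YAW);a=np.array([-np.sin(y),np.cos(y),0]);
    z=a; Rl=R.from_rotvec(a*np.radians(lean)); n=Rl.apply([0,0,1.])
    # tool axes so that AX->n, z->a
    d=np.arctan2(AX[0],-AX[1])
    R0,_=graspR(np.degrees(d),90+YAW); Rf=Rl*R0
    return spot+off*n-Rf.apply(TIP),Rf,n
E
python3 - <<'E'
from h import *
p,Rf,n=final(.06);print(p,n,Rf.apply(AX))
goto(p,Rf)
print(final(0)[0])
E
```

```text
[0.69067404 0.02295621 0.22209836] [0.36082953 0.02396627 0.9323238 ] [0.36080742 0.02429876 0.93232375]
pos [ 0.3865 -0.2825  0.1965] axes y [ 0.172 -0.111 -0.979] z [0.545 0.838 0.   ] j [-0.64  0.06 -0.33  0.98  0.01 -0.06] w 0.0455 F [-0.39  0.05 -1.94] t 15.82
SHIFT [3.677, -0.267, 16.876] TURN [0.083, -3.701, 2.029]
[0.66902427 0.02151823 0.16615893]
```

```bash
python3 -m handwheel '[[0.2,-0.5,0.9,0,-0.2,0],[0.6,-1.2,2.4,0,-0.6,0.1],[1.0,-1.8,4.1,0,-1.0,0.3],[1.4,-2.1,5.9,0,-1.5,0.5],[1.8,-2.1,7.7,0,-1.9,0.7]]' -
python3 -c "
from h import *
p,Rf,n=final(.06)
goto(p,Rf)
"
```

```text
clock: 16.45
eef_pos: [0.5209, -0.1385, 0.2588]
tool_rot: [0.721, -0.061, 0.111, -0.681]
ft_force: [0.7, -0.4, -2.2]
grip_width: 0.0452
pos [ 0.5209 -0.1385  0.2588] axes y [ 0.064 -0.065 -0.996] z [ 0.243  0.969 -0.047] j [-0.23  0.25  0.08  1.33 -0.05  0.01] w 0.0452 F [ 0.71 -0.44 -2.16] t 16.45
SHIFT [4.912, 1.479, 7.978] TURN [0.195, -1.804, 1.309]
```

```bash
python3 -m handwheel '[[1.0,0,1.6,0,-0.4,0.2],[2.2,0.1,3.5,0.05,-0.8,0.5],[3.4,0.3,5.4,0.1,-1.2,0.8],[4.4,0.7,7.1,0.15,-1.6,1.1],[4.9,1.2,8.0,0.2,-1.8,1.3]]' -
python3 -m handwheel '[[0,0,0,0,0,0],[0,0,0,0,0,0],[0,0,0,0,0,0],[0,0,0,0,0,0],[0,0,0,0,0,0]]' -
python3 -c "
from h import *
p,Rf,n=final(.06)
goto(p,Rf)
S=Cam('side');T=Cam('top');cv2.imwrite('pics/s11f.png',S.im);cv2.imwrite('pics/t11f.png',T.im)
crop(S.im,240,120,350,250,4.5,'s11.png')
o,p,Rt=state();tip=p+Rt.apply(TIP);ax=Rt.apply(AX);print(tip,ax,S.proj([tip,tip+.034*ax,tip+.114*ax,SPOT]))
"
```

```text
clock: 17.08
eef_pos: [0.6906, 0.0253, 0.2257]
tool_rot: [0.706, -0.033, -0.08, -0.703]
ft_force: [0.5, 0.7, -2.4]
grip_width: 0.0456
clock: 17.7
eef_pos: [0.6887, 0.0222, 0.2295]
tool_rot: [0.706, -0.033, -0.078, -0.703]
ft_force: [0.1, -0.0, -1.6]
grip_width: 0.0455
pos [0.6887 0.0222 0.2295] axes y [-0.156 -0.009 -0.988] z [-0.063  0.998  0.001] j [ 0.03  0.83  0.96  1.85 -0.   -0.03] w 0.0455 F [ 0.06 -0.04 -1.56] t 17.7
SHIFT [0.125, 0.28, 0.023] TURN [-0.01, -0.019, 0.016]
[0.66072837 0.0214171  0.17050744] [0.3593217  0.02178653 0.93295941] [[278.62073112 191.48979466]
 [274.03033275 179.91499709]
 [262.83333965 151.68151532]
 [286.02883403 213.25707417]]
```

View pics/s11.png

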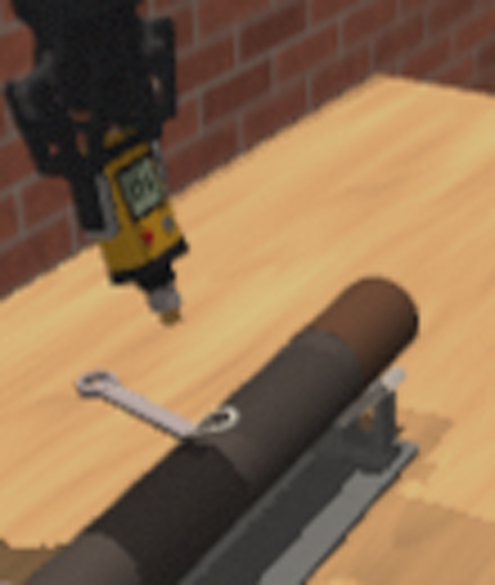

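View pics/t11f.png

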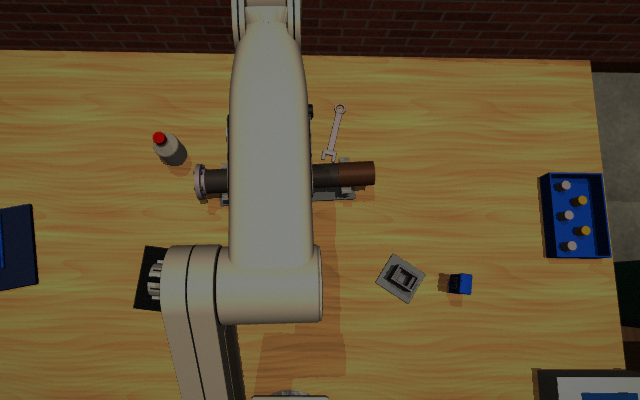

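Run:
```python
from h import *
S=Cam('side')
s=S.im;crop(s,255,140,290,195,13,'s11z.png')
o,p,Rt=state();tip=p+Rt.apply(TIP);ax=Rt.apply(AX);jy=Rt.apply([0,0,1.]);xx=np.cross(jy,ax)
mid=tip+.074*ax
for n,v in [("bot",-.04),("top",.04)]:
  for sx in(-1,1):
    for sy in(-1,1):
      q=S.proj([mid+v*ax+sx*.014*xx+sy*.023*jy])[0];print(n,sx,sy,((q-[255,140]+.5)*13-.5).round(0))
for v in(-.074,-.064):print(v,((S.proj([mid+v*ax])[0]-[255,140]+.5)*13-.5).round(0))
```

```text
bot -1 -1 [366. 473.]
bot -1 1 [246. 562.]
bot 1 -1 [260. 493.]
bot 1 1 [139. 581.]
top -1 -1 [224. 108.]
top -1 1 [ 96. 186.]
top 1 -1 [119. 135.]
top 1 1 [-12. 212.]
-0.074 [313. 677.]
-0.064 [296. 633.]
```

View pics/s11z.png

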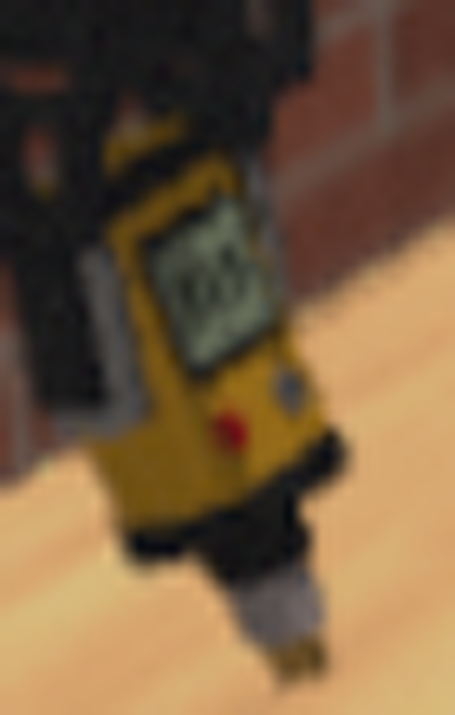

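Run:
```python
from h import *
S=Cam('side');T=Cam('top')
y=np.radians(YAW);a=np.array([-np.sin(y),np.cos(y),0]);ex=np.array([np.cos(y),np.sin(y),0]);ax0=np.array([.63,.02,.08])
cen=ax0+((SPOT-ax0)@a)*a
for rr in(.013,.0155):
  for k in range(0,360,30):
    s=rr*np.cos(np.radians(k));th=np.radians(LEAN)+rr*np.sin(np.radians(k))/.03
    X=cen+s*a+.03*(np.sin(th)*ex+np.cos(th)*np.array([0,0,1]));print(rr,k,S.proj([X])[0].round(1),T.proj([X])[0].round(1))
```

```text
0.013 0 [283.6 215.5] [279.7 170.3]
0.013 30 [282.2 215.7] [280.4 168.3]
0.013 60 [281.9 215.4] [282.3 167.1]
0.013 90 [282.8 214.6] [284.9 166.6]
0.013 120 [284.4 213.2] [287.5 166.8]
0.013 150 [286.4 211.8] [289.5 167.9]
0.013 180 [288.4 211.1] [290.3 169.8]
0.013 210 [290.1 211.4] [289.7 172.1]
0.013 240 [290.7 212.4] [287.8 174.1]
0.013 270 [290.1 213.7] [285.2 174.9]
0.013 300 [288.3 214.7] [282.5 174.3]
0.013 330 [285.9 215.2] [280.5 172.6]
0.0155 0 [283.1 215.9] [278.7 170.4]
0.0155 30 [281.4 216.2] [279.5 168.1]
0.0155 60 [281.2 216. ] [281.8 166.7]
0.0155 90 [282.3 215.1] [284.9 166.1]
0.0155 120 [284.1 213.4] [288.  166.4]
0.0155 150 [286.4 211.6] [290.3 167.5]
0.0155 180 [288.9 210.7] [291.3 169.8]
0.0155 210 [290.8 211.1] [290.6 172.6]
0.0155 240 [291.6 212.4] [288.4 174.9]
0.0155 270 [290.9 214. ] [285.2 175.9]
0.0155 300 [288.8 215.1] [282.  175.2]
0.0155 330 [285.9 215.6] [279.6 173.1]
```

Run:
```python
from h import *
for f in(.06,.02,.0): p,Rf,n=final(f);goto(p,Rf)
```

```text
pos [0.6888 0.0227 0.2279] axes y [-0.158 -0.009 -0.987] z [-0.063  0.998  0.001] j [ 0.03  0.84  0.96  1.85 -0.   -0.03] w 0.0454 F [ 0.65 -0.45 -1.62] t 17.95
SHIFT [0.11, 0.218, 0.005] TURN [-0.01, -0.015, 0.004]
pos [0.6888 0.0227 0.2279] axes y [-0.158 -0.009 -0.987] z [-0.063  0.998  0.001] j [ 0.03  0.84  0.96  1.85 -0.   -0.03] w 0.0454 F [ 0.65 -0.45 -1.62] t 17.95
SHIFT [-0.225, 1.783, 0.001] TURN [-0.01, -0.015, 0.004]
pos [0.6888 0.0227 0.2279] axes y [-0.158 -0.009 -0.987] z [-0.063  0.998  0.001] j [ 0.03  0.84  0.96  1.85 -0.   -0.03] w 0.0454 F [ 0.65 -0.45 -1.62] t 17.95
SHIFT [-0.392, 2.565, -0.001] TURN [-0.01, -0.015, 0.004]
```

```bash
python3 -m handwheel '[[0,0.3,0,0,0,0],[-0.08,0.8,0,0,0,0],[-0.15,1.3,0,0,0,0],[-0.2,1.6,0,0,0,0],[-0.22,1.7,0,0,0,0]]' -
python3 -m handwheel '[[0,0,0,0,0,0],[0,0,0,0,0,0],[0,0,0,0,0,0],[0,0,0,0,0,0],[0,0,0,0,0,0]]' -
python3 - <<'E'
from h import *
S=Cam('side');crop(S.im,255,160,315,230,8,'s12.png')
for f in(.01,.0): p,Rf,n=final(f);goto(p,Rf)
o,p,Rt=state();tip=p+Rt.apply(TIP);print(tip, (tip-SPOT)@n, S.proj([tip,SPOT]))
E
```

```text
clock: 18.58
eef_pos: [0.6762, 0.0221, 0.1859]
tool_rot: [0.706, -0.034, -0.079, -0.703]
ft_force: [-0.5, -0.4, -1.8]
grip_width: 0.0451
clock: 19.2
eef_pos: [0.6768, 0.022, 0.1867]
tool_rot: [0.706, -0.034, -0.079, -0.703]
ft_force: [0.7, -0.5, -1.5]
grip_width: 0.0455
pos [0.6768 0.022  0.1867] axes y [-0.159 -0.009 -0.987] z [-0.064  0.998  0.001] j [ 0.03  0.79  0.76  1.7  -0.   -0.03] w 0.0451 F [-0.54 -0.11 -0.4 ] t 19.25
SHIFT [-0.092, 0.47, -0.002] TURN [-0.01, -0.014, 0.004]
pos [0.6768 0.022  0.1867] axes y [-0.159 -0.009 -0.987] z [-0.064  0.998  0.001] j [ 0.03  0.79  0.76  1.7  -0.   -0.03] w 0.0451 F [-0.54 -0.11 -0.4 ] t 19.25
SHIFT [-0.176, 0.861, -0.003] TURN [-0.01, -0.014, 0.004]
[0.64867295 0.02098986 0.12853586] 0.021967319252300672 [[283.18063679 206.14862351]
 [286.02883403 213.25707417]]
```

View pics/s12.png

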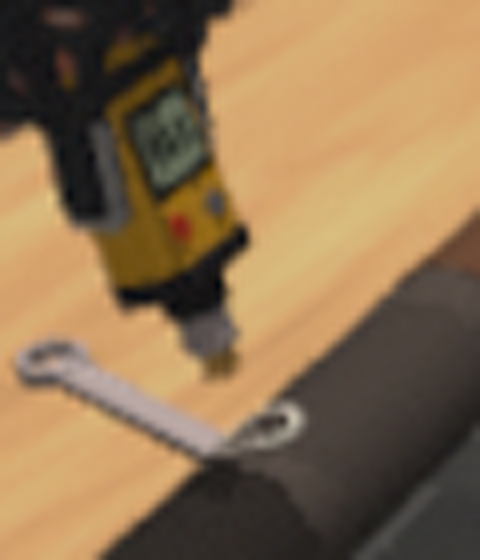

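```bash
python3 -m handwheel '[[-0.03,0.12,0,0,0,0],[-0.06,0.28,0,0,0,0],[-0.09,0.45,0,0,0,0],[-0.12,0.58,0,0,0,0],[-0.12,0.58,0,0,0,0]]' -
python3 -m handwheel '[[0,0,0,0,0,0],[0,0,0,0,0,0],[0,0,0,0,0,0],[0,0,0,0,0,0],[0,0,0,0,0,0]]' -
python3 - <<'E'
from h import *
S=Cam('side');crop(S.im,255,160,315,230,8,'s13.png')
p,Rf,n=final(0)
for i in range(3): S=Cam('side'); print(state()[0]["ft_force"]@n, state()[0]["ft_force"].round(2))
goto(p,Rf)
o,p,Rt=state();tip=p+Rt.apply(TIP);print(tip, (tip-SPOT)@n, S.proj([tip,SPOT]))
E
```

```text
clock: 19.88
eef_pos: [0.6711, 0.0217, 0.1724]
tool_rot: [0.706, -0.034, -0.079, -0.703]
ft_force: [-0.2, 0.7, -1.0]
grip_width: 0.0455
clock: 20.5
eef_pos: [0.6715, 0.0217, 0.1729]
tool_rot: [0.706, -0.034, -0.079, -0.703]
ft_force: [-0.0, 0.4, -1.5]
grip_width: 0.0452
-1.8918190162668407 [ 0.63 -0.31 -2.27]
-2.2957022001977676 [-0.63 -0.23 -2.21]
-1.0231235324280101 [ 1.04 -0.4  -1.49]
pos [0.6715 0.0217 0.1729] axes y [-0.159 -0.009 -0.987] z [-0.064  0.998  0.001] j [ 0.03  0.78  0.7   1.66 -0.   -0.03] w 0.0454 F [ 1.04 -0.4  -1.49] t 20.7
SHIFT [-0.054, 0.28, -0.003] TURN [-0.01, -0.014, 0.003]
[0.64337165 0.02068627 0.11469104] 0.0071393147083990156 [[285.09017895 210.98360242]
 [286.02883403 213.25707417]]
```

View pics/s13.png

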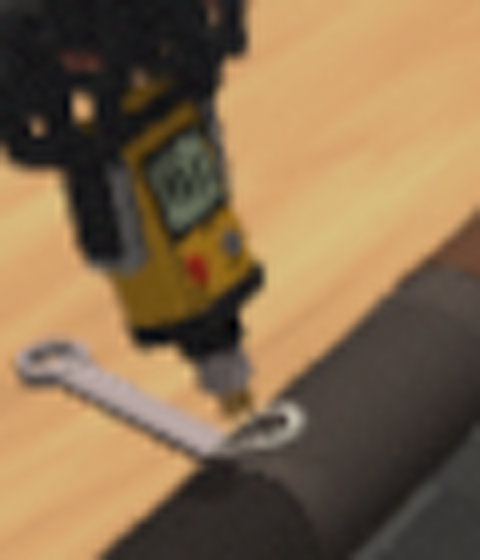

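```bash
python3 -m handwheel '[[-0.01,0.04,0,0,0,0],[-0.02,0.1,0,0,0,0],[-0.03,0.15,0,0,0,0],[-0.04,0.2,0,0,0,0],[-0.04,0.2,0,0,0,0]]' -
cat > chk.py <<'E'
from h import *
p,Rf,n=final(0);F=[];Tq=[]
for i in range(6):
    S=Cam('side');o=state()[0];F.append(o["ft_force"]);
F=np.array(F);print("F mean",F.mean(0).round(2),"along n",(F@n).mean().round(2),(F@n).round(1))
o,p,Rt=state();tip=p+Rt.apply(TIP);d=tip-SPOT;print("t",o["clock"],"tip-spot along n mm",(d@n*1000).round(2),"perp",((d-(d@n)*n)*1000).round(2),"axis err deg",np.degrees(np.arccos(Rt.apply(AX)@n)).round(2),"w",o["grip_width"])
E
python3 chk.py
```

```text
clock: 21.32
eef_pos: [0.6696, 0.0216, 0.1679]
tool_rot: [0.706, -0.034, -0.079, -0.703]
ft_force: [-0.0, -0.5, -1.2]
grip_width: 0.0453
F mean [-0.09 -0.02 -1.73] along n -1.65 [-2.4 -2.5 -1.6 -1.1 -1.1 -1.2]
t 21.625 tip-spot along n mm 2.11 perp [-0.03  0.21  0.01] axis err deg 0.12 w 0.04549760731288933
```

Not in contact yet: the force along n is still the weight, about −1.65 N. Next, 2 mm steps.

```bash
python3 -m handwheel '[[0,0.03,0,0,0,0],[-0.01,0.05,0,0,0,0],[-0.02,0.08,0,0,0,0],[-0.02,0.08,0,0,0,0],[-0.02,0.08,0,0,0,0]]' -
python3 chk.py
```

```text
clock: 22.25
eef_pos: [0.6689, 0.0216, 0.1662]
tool_rot: [0.706, -0.034, -0.079, -0.703]
ft_force: [-0.7, -0.1, -1.0]
grip_width: 0.0453
F mean [-0.27 -0.12 -1.68] along n -1.67 [-0.9 -2.2 -1.4 -1.2 -2.  -2.3]
t 22.55 tip-spot along n mm -0.04 perp [-0.11  0.24  0.04] axis err deg 0.12 w 0.04509185527326602
```

```bash
python3 -m handwheel '[[0,0.03,0,0,0,0],[-0.01,0.05,0,0,0,0],[-0.02,0.08,0,0,0,0],[-0.02,0.08,0,0,0,0],[-0.02,0.08,0,0,0,0]]' -
python3 chk.py
python3 -c "
from h import *
S=Cam('side');crop(S.im,255,160,315,230,8,'s14.png')"
```

```text
clock: 23.18
eef_pos: [0.6683, 0.0215, 0.1645]
tool_rot: [0.706, -0.034, -0.079, -0.703]
ft_force: [0.8, -0.4, 0.7]
grip_width: 0.0453
F mean [ 0.45 -0.13  0.19] along n 0.34 [ 0.5  0.4 -0.3  1.4  0.1  0.1]
t 23.475 tip-spot along n mm -2.01 perp [-0.06  0.22  0.02] axis err deg 0.12 w 0.04541309564928548
```

View pics/s14.png

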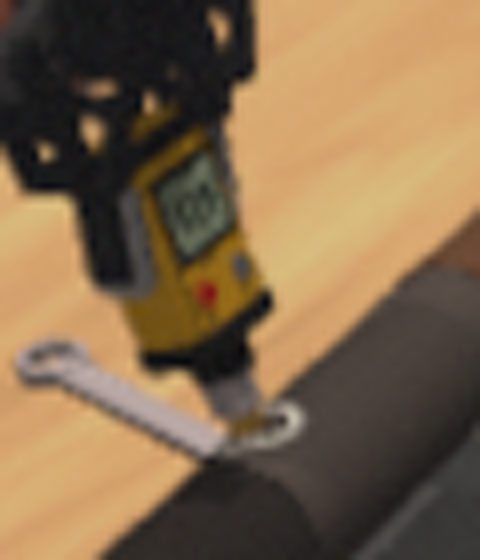

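The force along n rose by 2.0 N, so the sleeve is about 1.8 mm in. The tip sits inside the ring at crop (247,428). One more 1.6 mm press should bring it to half-way.

```bash
python3 -m handwheel '[[0,0.02,0,0,0,0],[-0.01,0.04,0,0,0,0],[-0.01,0.065,0,0,0,0],[-0.01,0.065,0,0,0,0],[-0.01,0.065,0,0,0,0]]' -
python3 -m handwheel '[[0,0,0,0,0,0],[0,0,0,0,0,0],[0,0,0,0,0,0],[0,0,0,0,0,0],[0,0,0,0,0,0]]' -
python3 chk.py
python3 -c "
from h import *
S=Cam('side');T=Cam('top');cv2.imwrite('pics/s15f.png',S.im);cv2.imwrite('pics/t15f.png',T.im);crop(S.im,255,160,315,230,8,'s15.png')"
```

```text
clock: 24.15
eef_pos: [0.6676, 0.0215, 0.1629]
tool_rot: [0.706, -0.034, -0.079, -0.703]
ft_force: [0.8, 0.2, 0.8]
grip_width: 0.0453
clock: 24.78
eef_pos: [0.6676, 0.0215, 0.1627]
tool_rot: [0.706, -0.034, -0.079, -0.703]
ft_force: [0.9, 0.4, 1.6]
grip_width: 0.0451
F mean [1.24 0.13 1.24] along n 1.61 [1.4 1.3 1.6 1.1 1.8 2.5]
t 25.075 tip-spot along n mm -3.72 perp [-0.04  0.22  0.01] axis err deg 0.12 w 0.045474408457341194
```

View pics/s15.png

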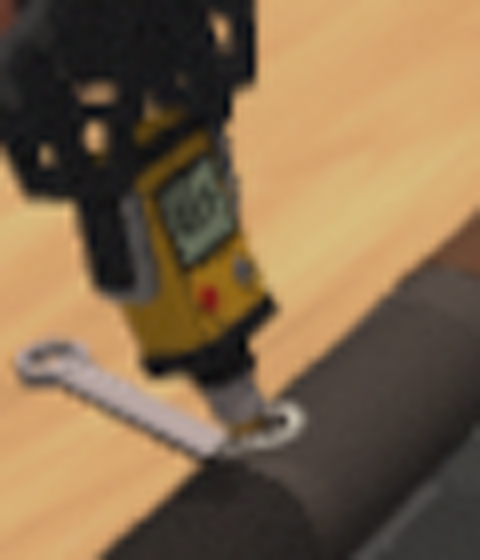

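View pics/s15f.png

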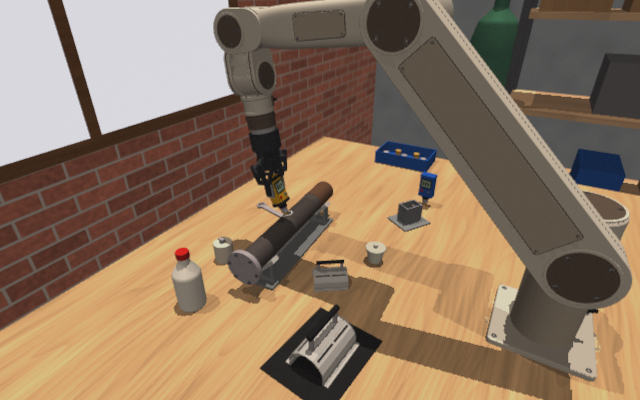

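The press is about 3.3 N, roughly half-way in. The probe stands inside the ring and the guard is on the mat. Handing in.

```bash
python3 -c "
from workcell import bot
print(bot.job_done())
o=bot.get_obs();print(o['clock'],o['ft_force'],o['grip_width'],o['eef_pos'])"
```

```text
the job is handed in; nothing more can be done
None
the job is handed in; nothing more can be done
```

I lifted the guard off by its bar and set it upright near the middle of the mat. I then drew the yellow gauge out of its stand and pressed its probe inside the white ring. I handed the job in at about 25 s with the gauge still held there, and no verdict was reported.

**Last checks before handing in:**
- **Press:** The force along the tube normal had risen by 3.3 N over free hanging, and the tool had gone about 3.5 mm past first contact. That puts the sleeve close to half-way in.
- **Position:** From the arm's pose and the gauge's pose when gripped, the tip was about 0.2 mm sideways from the measured ring centre. In the side view the two agreed to about 1 pixel (2–3 mm).
- **Angle:** The gauge was 0.1° from the tube normal I had measured, a lean of 21° away from the robot. That normal is itself only good to about 1.5°.
- **Scene:** The guard was upright on the mat. The gauge was clear of its stand, and the crucible, plug, spanner and bottle looked untouched.

**Checks that disagreed:**
- A first two-view fix on the ring's dot was about 5 mm off, because the side camera cannot resolve the dot. I used the top view instead, and the ring's outline in both views then agreed with it.
- Housing edges read off the side picture scattered by 2–3° about the assumed gauge tilt, in both directions. I left the tilt uncorrected, as the limit is about 7°.

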